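Draw a charge of ceramic balls from the hopper and put it on the balance

ROBOT

A 6-joint arm with a two-finger parallel gripper is mounted at the origin on the work surface. World frame = base frame: x ahead of the robot, y to its left, z up, the work surface at z = 0. Lengths are in mm, angles in rad, forces in N, time in s.
With the tool pointing down it reaches from about 350 to 875 mm from the base axis. Payload 15.5 kg.
Tool frame: the origin (TCP) lies on the centre line of the jaws, within the pads' length; the fingertips stand 22 mm ahead of it and the grasp point (between the pads) lies 3 mm ahead of it (manip.nose_length is the y of the fingertips in the tool frame, in mm); y points along the fingers, x is the direction in which the jaws open and shut, and the axes are right-handed (so a half turn about y gives the same grasp; the last joint's range is limited). The gripper opens to 85 mm and grips with 20 to 120 N. Pads are 22 mm wide; open, the fingers measure 114 mm over their backs; the gripper's body (76 mm by 85 mm) begins 54 mm behind the grasp point. The pads swing forward as they close: fully open they stand 13 mm farther back than shut.
Start: joints at [1.067, 0.494, 1.345, -0, 1.302, -0.096], TCP at [248.438, 573.502, 253.277] pointing down, gripper open.
Joint ranges: [-2.91, 2.91], [-0.82, 2.16], [0.22, 2.67], [-1.22, 4.37], [0.12, 2.79], [-3.08, 3.08]. Speed limits (rad/s): [1.89, 1.89, 2.57, 3.01, 3.01, 3.01].

INTERFACE

Orientations are given as a 3x3 rotation matrix whose columns are the frame's x, y, z axes.
In Python, from station import manip, optics, order gives the robot as it stands.
- The arm moves only by the tool send_rows, never from a script. Its argument "moves" is a list of rows, each a list of 7 numbers: the shift along the tool's x, y, z in units of 30 mm (1.0 is 30 mm), then the turn, a rotation vector about the tool's x, y, z in units of 8 degrees (1.0 is 8 degrees), then the finger opening in mm, from 0 to 85.4. In form: [[tx, ty, tz, ax, ay, az, claw], ...]. A call has 1 to 12 rows; each row shifts and turns the commanded pose from where the row before left it, along the tool's axes as they then stand; what a row does not reach is not made up. A row lasts 1/10 s, in which the tool goes at most 50 mm and 8.59 degrees, less where a joint would pass 70% of its speed; a pose out of reach is approached as far as the arm can. A call is refused whole if a number of a shift passes 1 or a number of a turn 1, either way. A call with a gripper value outside its range is refused whole. The fingers move at their own pace and stop on an object; "squeeze" is the grip in N (left out, the last holds). Time passes only in rows, so rows that do not move let the fingers close. It gives the time, the measured TCP pose, the force and the opening at its end, in the units of the state.
- manip.observe(): the state, without advancing time (a new reading comes with each control period).
- optics.camera(name): name is "scene" or "side" or "wrist"; returns a dict with "pixels" (384x512x3 uint8, red, green, blue), "mtx" (3x3 intrinsics, pixels), "rvec" (rotation vector, rad) and "tvec" (3), from world to camera coordinates, as OpenCV has them. Camera axes: x right, y down, z forward; pixel columns grow to the right and rows downward; lengths in mm; the calibration is good to about 2 mm. A picture is of the moment at which its call begins. There is no depth.
- order.close_job(): hands the job in, once; it reports no verdict.
The state is a dict: "time": time; "qpos": joint angles; "joint_vel": joint speeds; "joint_efforts": joint torques, N m; "tool_pos": TCP position; "tcp_rot": TCP orientation; "contact_force": force on the tool from outside, world axes, zero at the start; "moment": the same for the moment, N m; "opening": opening from 0.0 (shut) to 1.0 (fully open).
Only numpy, scipy, OpenCV 4.12 (cv2) and the standard library are available. Lean on these libraries where they do the work, as an engineer would, in place of code of your own. Each camera call takes 0.05 s, during which the arm holds its last target.

TASK

Pick up the measuring cup by its blue handle and, holding it under the hopper, use it to slide the orange shutter open so that all eight ceramic balls drop into the held cup, then slide the shutter fully closed again before taking the cup away. Set the filled cup down upright in the middle of the balance pan (set it down, do not drop it) and let go. Leave the jars, beaker and bottles where they stand.

Things in the scene. Friction and masses are not known exactly. Their poses are not given: they have to be found in the camera images.
- cup_center (a point): The loose measuring cup: round, steel, 86 mm outer diameter (80 mm at the foot), 70 mm tall, wall 3 mm, 0.1 to 0.2 kg, open at the top. This point is on its axis, 35 mm above its underside and 35 mm below its rim. z is up its axis; the blue handle leaves it along its own -x, which at the start points to the robot's right (world -y) within about 30 degrees.
- cup_handle (a point): Centre of the cup's blue handle, a bar 92 mm long, 14 mm wide (along the cup's y: grip this) and 20 mm deep, rising 17 degrees towards its free end. It is 85 mm from the cup's axis along -x, 60 mm above its underside. Axes as cup_center. Only a tool tilted some 35 degrees, pointing down and towards the cup, keeps the gripper clear of the hopper's funnel while the cup is under it.
- cup: The same cup; origin at the centre of its underside, same axes.
- outlet (a point): Centre of the fixed hopper's 52 mm square outlet, 132 mm above the bench, level with the shutter's upper face. z up; x runs from its open front (facing the bench's middle; the cup comes in there, handle towards -x) to the column behind. Free below, but for the column (50 mm wide, from x = 112 mm) and its 12 mm high foot (120 mm wide, from x = 40 mm). Two slim slide rails beside it.
- funnel (a point): Centre of the mouth of the hopper's clear round funnel, 253 mm above the bench, straight above the outlet; axes as outlet. Outer radius 85 mm from here down to 225 mm height, then narrowing to 42 mm at 178 mm; below that the clear throat, 60 mm square, down to 134 mm.
- shutter (a joint): Travel in m of the orange shutter: 0 closed (start, stop), 0.056 fully open (stop). It slides along the outlet's +x to open, -x to close, and stays where left (friction about 1.2 N, no spring). Its underside is 127 mm above the bench. The cup works it: with the rim raised to 110-120 mm between paddle and pins, pushing the cup to +x opens it, drawing it to -x closes it.
- paddle (a point): Front face of the shutter's rear paddle, a flat plate 70 mm wide hanging from the shutter down to 100 mm above the bench; this point is its middle, 115 mm above the bench. Axes as outlet; moves with the shutter. At x = -11 mm from the outlet when closed, +45 mm when open. The cup touching it has its axis 43 mm in front of it, so at x = +2 mm from the outlet when fully open.
- pins (a point): Midpoint, 115 mm above the bench, between the shutter's two front pins: upright, 8 mm thick, 60 mm apart (centres, at y = +30 and -30 mm), reaching down to 100 mm above the bench; the handle passes between them. 93 mm in front of the paddle, moving with it; x = -104 mm from the outlet when closed. The cup touching both has its axis 36 mm behind this point (14 mm of play to the paddle).
- pan (a point): Centre of the upper face of the balance's round steel pan, 132 mm in diameter, 52 mm above the bench. The balance is a fixed white box 190 x 150 mm, 40 mm high; the pan's centre is 15 mm along the balance's x from the box's centre. z is up, x away from the display.
- ball0_center (a point): Centre of a terracotta-coloured ceramic ball, 20 mm in diameter, 11 g, one of eight that start in the hopper's throat, resting on the shutter; all drop out within about a second once it is open.
- ball1_center (a point): Centre of another of the eight balls, as ball0_center.
- ball2_center (a point): Centre of another of the eight balls, as ball0_center.
- ball3_center (a point): Centre of another of the eight balls, as ball0_center.
- ball4_center (a point): Centre of another of the eight balls, as ball0_center.
- ball5_center (a point): Centre of another of the eight balls, as ball0_center.
- ball6_center (a point): Centre of another of the eight balls, as ball0_center.
- ball7_center (a point): Centre of another of the eight balls, as ball0_center.
- jar_a: Bystander, loose amber jar with a pale cap, 56 mm in diameter, 85 mm tall; one of three small ones that change places. Origin at the centre of its underside, z up.
- jar_b: Bystander, loose green jar with a red cap, 56 mm in diameter, 90 mm tall; one of three small ones that change places. Origin at the centre of its underside, z up.
- beaker: Bystander, loose white ceramic beaker, 58 mm in diameter, 80 mm tall; one of three small ones that change places. Origin at the centre of its underside, z up.
- bottle_d: Bystander, loose clear bottle with a yellow label, 56 mm in diameter, 150 mm tall, near the hopper, on the robot's side. Origin at the centre of its underside, z up.
- bottle_e: Bystander, loose amber bottle with a red label, 56 mm in diameter, 150 mm tall, near the hopper, on the far side. Origin at the centre of its underside, z up.
Things that resemble listed ones, but are neither listed nor needed, are in the scene too. Leave any green look-alike of the cup alone.

How it is judged (in metres and radians):
On the way, in this order (a step that is already met when the one before it is completed fails the run):
1. the shutter is open (40 mm or more) and all eight balls are in the cup, which the fingers hold clear of the bench (value of joint shutter above 0.04 m and contact force between the fingers and cup above 1 N and height (world z) of cup above 0.01 m and distance between each of ball0_center, ball1_center, ball2_center, ball3_center, ball4_center, ball5_center, ball6_center, ball7_center and cup_center below 0.045 m), for 0.2 s.
2. the shutter is fully closed again (within 6 mm) with the cup still held, under or near the hopper, all eight balls in it (value of joint shutter below 0.006 m and contact force between the fingers and cup above 1 N and horizontal distance between cup_center and outlet below 0.15 m and distance between each of ball0_center, ball1_center, ball2_center, ball3_center, ball4_center, ball5_center, ball6_center, ball7_center and cup_center below 0.045 m), for 0.2 s.
3. the filled cup stands on the balance pan while the fingers still hold it (contact force between the fingers and cup above 1 N and contact force between cup and balance above 0.5 N and horizontal distance between cup_center and pan below 0.025 m and z of cup_center in the frame of pan between 0.028 and 0.042 m and angle between cup_center's own z axis and vertical below 0.12 rad and distance between each of ball0_center, ball1_center, ball2_center, ball3_center, ball4_center, ball5_center, ball6_center, ball7_center and cup_center below 0.045 m), for 0.1 s.
At the end, for the whole second after the job is handed in: The cup stands upright (within 7 degrees) and at rest on the balance pan, its axis within 25 mm of the pan's centre, released, with all eight balls in it, and the shutter is closed to within 6 mm (value of joint shutter below 0.006 m and linear speed of cup below 0.02 m/s and not (contact force between the fingers and cup above 1 N) and horizontal distance between cup_center and pan below 0.025 m and z of cup_center in the frame of pan between 0.028 and 0.042 m and angle between cup_center's own z axis and vertical below 0.12 rad and distance between each of ball0_center, ball1_center, ball2_center, ball3_center, ball4_center, ball5_center, ball6_center, ball7_center and cup_center below 0.045 m); the robot touches nothing.
It fails at once if a jar, the beaker or a bottle is moved more than 30 mm (distance of any of jar_a, jar_b, beaker, bottle_d, bottle_e from where it was at the start of the episode above 0.03 m).
It also fails if it takes over 72 s, if anything falls off the work surface, if the arm or the gripper's body presses on something with over 40 N, if the wrist force passes 120 N, or if a joint passes its speed limit or range.

## Working session

There is one attempt and no reset: what is moved stays moved. The work goes in short steps, Python scripts to look and compute and a tool call to move; the robot and the scene stay as the last step left them, time stands still between calls to the robot, and variables do not carry over. Pictures are saved under pics/ and viewed, and the job is handed in when it is done.

Besides the shell and the picture viewer there is one more tool, called after "Call:" by a JSON object that holds its "op" and its "data", one argument or row to a line. send_rows: Moves the arm, as the interface text tells. Its arguments: {"type":"object","properties":{"moves":{"type":"array","items":{"type":"array","items":{"type":"number"}}},"squeeze":{"type":"number"}},"required":["moves"]}

```bash
ls; mkdir -p pics; python3 - <<'E'
from station import manip, optics, order
import cv2
s=manip.observe(); print(s); print(manip.nose_length)
for n in ["scene","side","wrist"]:
    c=optics.camera(n); cv2.imwrite(f"pics/{n}0.png",c["pixels"][:,:,::-1]); print(n,c["mtx"],c["rvec"],c["tvec"])
E
```

```text
pics
{'time': 0.0, 'qpos': array([ 1.06648485e+00,  4.94173746e-01,  1.34614216e+00,  1.44755033e-05,
        1.30250625e+00, -9.54973738e-02]), 'joint_vel': array([-0.00025405, -0.00019052, -0.00152147, -0.0007315 ,  0.00212082,
       -0.00266982]), 'joint_efforts': array([-1.54010246e-03, -8.82169676e+01, -3.83859551e+01, -4.04826496e-04,
        1.00972981e-02, -7.93416848e-05]), 'tool_pos': array([248.2771759 , 573.19981023, 252.70237151]), 'tcp_rot': array([[ 3.97524600e-01, -6.06321740e-04, -9.17591317e-01],
       [ 9.17590703e-01, -1.06969458e-03,  3.97525040e-01],
       [-1.22257054e-03, -9.99999244e-01,  1.31125280e-04]]), 'contact_force': array([0.41556108, 0.19653736, 0.28659464]), 'moment': array([0.01181689, 0.00733933, 0.0271272 ]), 'opening': 1.0034603928738342}
22.0
scene [[406.38512979   0.         248.51788953]
 [  0.         406.38512979 192.25792707]
 [  0.           0.           1.        ]] [ 1.66918742  2.1305321  -0.63198   ] [ 180.36442529 -348.26387839 1578.49063789]
side [[416.50977347   0.         247.35482979]
 [  0.         416.50977347 193.15233039]
 [  0.           0.           1.        ]] [ 2.03256788 -0.71662744  0.37506554] [-437.34133707  282.30469368 1285.95822469]
wrist [[335.12834978   0.         257.70054104]
 [  0.         335.12834978 195.79675419]
 [  0.           0.           1.        ]] [-2.39349443 -1.57148014 -0.25022716] [-623.9837566   -41.71269479  380.69886842]
```

View pics/scene0.png

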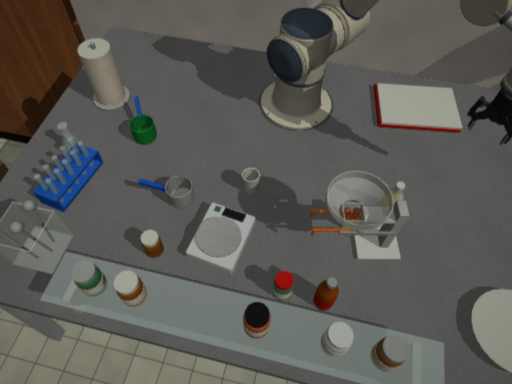

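View pics/side0.png

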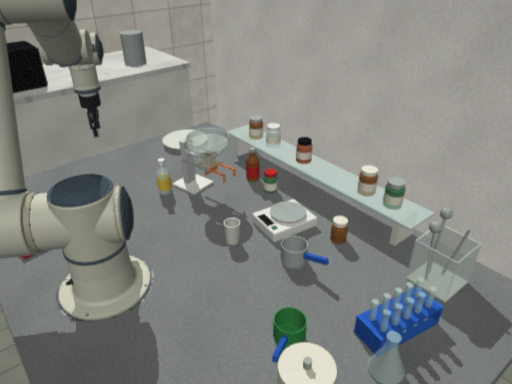

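View pics/wrist0.png

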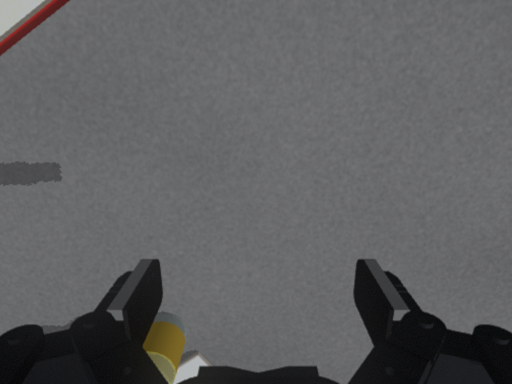

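The scene view shows the cup at (180,192) with its handle towards (140,183). The balance is at (220,236), the funnel at (360,200), the jars at (152,243) and (284,284), the beaker at (250,180), and the bottles at (326,294) and about (400,190). I'll write helpers and zoom in.

```bash
cat > h.py <<'E'
import numpy as np, cv2
from station import manip, optics, order
def cam(n):
    c=optics.camera(n); R=cv2.Rodrigues(np.array(c["rvec"],float))[0]; c["R"]=R; c["t"]=np.array(c["tvec"],float).reshape(3); c["o"]=-R.T@c["t"]; c["K"]=np.array(c["mtx"]); return c
def ray(c,px):
    d=c["R"].T@np.linalg.inv(c["K"])@np.array([px[0],px[1],1.0]); return d/np.linalg.norm(d)
def onz(c,px,z):
    d=ray(c,px); return c["o"]+d*(z-c["o"][2])/d[2]
def proj(c,p):
    q=c["R"]@np.array(p,float)+c["t"]; q=c["K"]@q; return q[:2]/q[2]
def tri(cs,pxs):
    A=np.zeros((3,3));b=np.zeros(3)
    for c,p in zip(cs,pxs):
        d=ray(c,p);M=np.eye(3)-np.outer(d,d);A+=M;b+=M@c["o"]
    x=np.linalg.solve(A,b)
    res=[np.linalg.norm((np.eye(3)-np.outer(ray(c,p),ray(c,p)))@(x-c["o"])) for c,p in zip(cs,pxs)]
    return x,res
def crop(c,x0,y0,x1,y1,s,name,marks=()):
    im=cv2.resize(c["pixels"][y0:y1,x0:x1,::-1],None,fx=s,fy=s,interpolation=cv2.INTER_CUBIC)
    for m in marks:
        q=proj(c,m); cv2.circle(im,(int((q[0]-x0+.5)*s),int((q[1]-y0+.5)*s)),2,(255,0,255),-1)
    cv2.imwrite(f"pics/{name}.png",im)
E
python3 - <<'E'
from h import *
a=cam("scene"); b=cam("side")
crop(a,120,150,320,300,4,"sc1"); crop(a,290,150,420,275,5,"sc2"); crop(b,215,170,345,290,5,"sd1"); crop(b,145,115,285,205,5,"sd2")
for n,p,z in [("cup rim",(180,184),70),("pan",(219,237),52),("beaker",(250,173),80),("fun",(360,200),253),("jarA",(150,236),85),("jarB",(284,278),90),("bottleE",(326,305),0)]:
    print(n,onz(a,p,z).round())
E
```

```text
cup rim [ 516. -282.   70.]
pan [ 657. -115.   52.]
beaker [428. -77.  80.]
fun [565. 242. 253.]
jarA [ 717. -301.   85.]
jarB [751.  95.  90.]
bottleE [764. 225.   0.]
```

View pics/sc1.png

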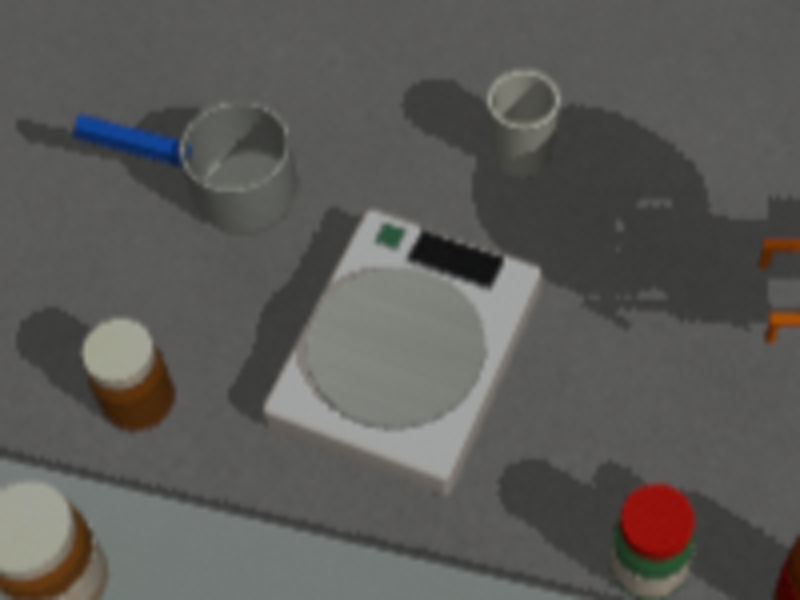

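View pics/sc2.png

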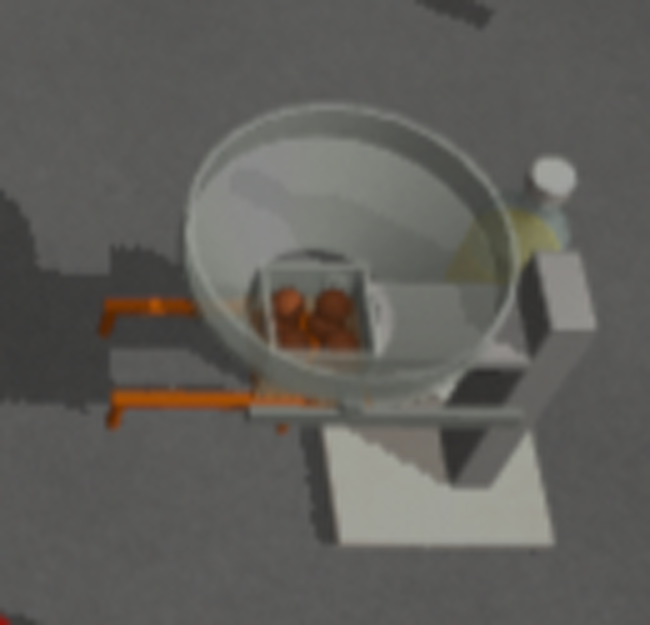

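View pics/sd1.png

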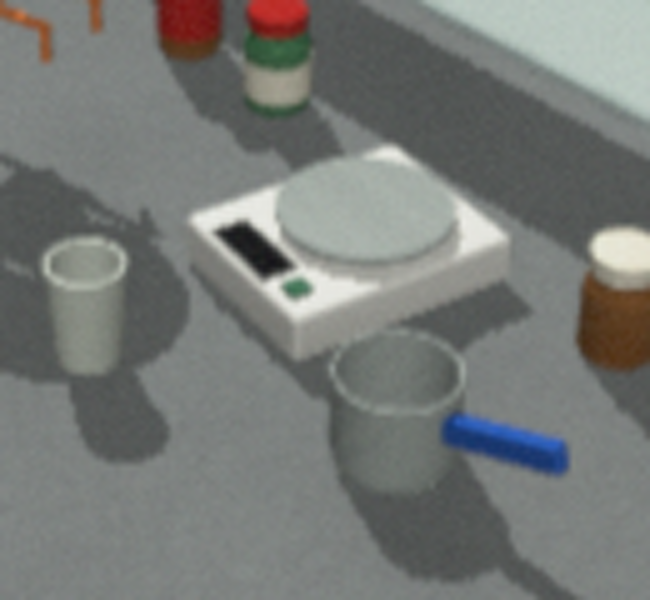

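View pics/sd2.png

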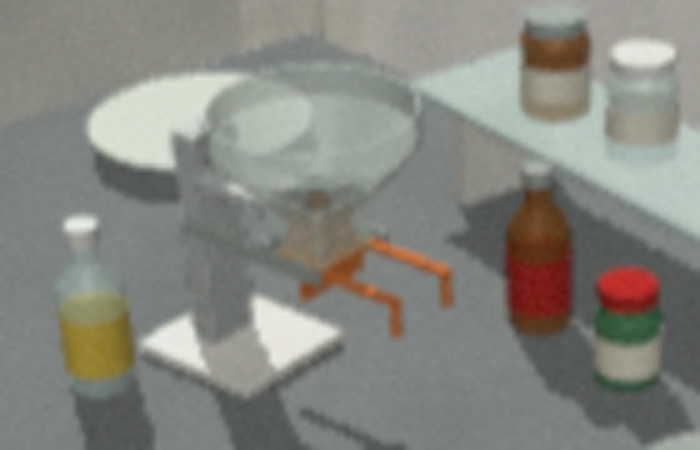

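```bash
cat > m.py <<'E'
from h import *
def mask(c,lo,hi,box):
    hsv=cv2.cvtColor(c["pixels"],cv2.COLOR_RGB2HSV); m=cv2.inRange(hsv,lo,hi)
    z=np.zeros_like(m); x0,y0,x1,y1=box; z[y0:y1,x0:x1]=m[y0:y1,x0:x1]; return z
def cen(m):
    M=cv2.moments(m,True); return np.array([M["m10"]/M["m00"],M["m01"]/M["m00"]]),M["m00"]
def circ(c,pts,z):
    P=np.array([onz(c,p,z)[:2] for p in pts]); A=np.c_[2*P,np.ones(len(P))]; s=np.linalg.lstsq(A,(P**2).sum(1),rcond=None)[0]
    r=np.sqrt(s[2]+s[0]**2+s[1]**2); return s[:2],r,(np.linalg.norm(P-s[:2],axis=1)-r)
E
python3 - <<'E'
from m import *
a=cam("scene"); b=cam("side")
def P(l,s,x0,y0): return [((x+.5)/s-.5+x0,(y+.5)/s-.5+y0) for x,y in l]
# cup rim outer in scene
for nm,c,l,z,(s,x0,y0) in [
 ("cup scene",a,[(181,150),(190,122),(210,107),(235,102),(262,106),(282,122),(291,148),(284,170)],70,(4,120,150)),
 ("cup side",b,[(330,375),(340,350),(365,334),(397,329),(432,337),(455,353),(466,377),(460,396),(430,412),(385,410),(345,397)],70,(5,215,170)),
 ("pan scene",a,[(297,345),(310,305),(340,278),(390,266),(440,276),(473,300),(487,345),(475,385),(440,415),(390,430),(340,415),(310,385)],52,(4,120,150)),
 ("pan side",b,[(276,213),(290,182),(325,160),(368,155),(415,163),(445,185),(457,210),(445,235),(410,257),(365,264),(315,250)],52,(5,215,170)),
 ("fun scene",a,[(184,230),(195,180),(225,137),(270,110),(330,102),(390,115),(450,148),(495,195),(519,265),(510,320),(475,365),(420,392),(350,400),(280,370),(215,310)],253,(5,290,150)),
 ("fun side",b,[(206,115),(225,90),(260,73),(315,63),(370,70),(410,85),(421,105)],253,(5,145,115)),
 ("beaker scene",a,[(487,100),(497,80),(522,70),(550,80),(560,100),(550,120),(525,130),(500,120)],80,(4,120,150)),
 ("jara scene",a,[(83,355),(95,330),(120,318),(148,330),(155,352),(146,372),(120,384),(95,374)],85,(4,120,150)),
 ("jarb scene",a,[(620,520),(630,495),(658,485),(685,497),(694,520),(685,545),(658,557),(630,547)],90,(4,120,150)),
]:
    ctr,r,res=circ(c,P(l,s,x0,y0),z); print(nm,ctr.round(1),round(r,1),np.abs(res).max().round(1))
ma=mask(a,(110,140,60),(128,255,255),(130,170,175,200)); mb=mask(b,(110,140,60),(128,255,255),(295,245,335,270))
pa,na=cen(ma);pb,nb=cen(mb); print("handle",pa,na,pb,nb,tri([a,b],[pa,pb]), onz(a,pa,60),onz(b,pb,60))
oa=mask(a,(5,180,120),(16,255,255),(305,200,385,240)); ob=mask(b,(5,180,120),(16,255,255),(190,150,245,190))
for m,n in((oa,"oa"),(ob,"ob")): print(n,cen(m)); cv2.imwrite(f"pics/{n}.png",cv2.resize(m[140:250,180:400],None,fx=3,fy=3,interpolation=0))
E
```

```text
cup scene [ 525.6 -284.1] 43.9 1.8
cup side [ 523.9 -286. ] 42.8 2.9
pan scene [ 653.  -120.4] 68.8 2.4
pan side [ 652.8 -119.3] 67.1 3.7
fun scene [560.4 241.2] 86.8 4.6
fun side [557.2 240.7] 81.7 2.9
beaker scene [432.9 -73.9] 28.7 1.2
jara scene [ 720.9 -300.7] 25.6 1.8
jarb scene [755.8  95.3] 25.2 1.0
handle [152.28571429 184.88571429] 35.0 [315.81481481 258.17283951] 81.0 (array([ 534.58809597, -369.96632553,   60.60925174]), [np.float64(0.5213756550394762), np.float64(0.521375655039678)]) [ 533.88810452 -369.83066416   60.        ] [ 535.44023443 -369.92712288   60.        ]
oa (array([325.95294118, 225.72941176]), 85.0)
ob (array([213.3125, 169.0625]), 16.0)
```

```bash
python3 - <<'E'
from m import *
a=cam("scene"); b=cam("side")
crop(a,300,185,345,245,12,"pa"); crop(b,200,155,245,190,14,"pb")
def P(x,y,s,x0,y0): return ((x+.5)/s-.5+x0,(y+.5)/s-.5+y0)
t=[P(104,331,5,290,150),P(113,425,5,290,150)]
u=[P(396,333,5,145,115),P(446,304,5,145,115)]
for i in range(2): print(onz(a,t[i],100).round(1),onz(b,u[i],100).round(1),tri([a,b],[t[i],u[i]]))
# base plate corners (top z=12) scene
for q in [(323,425),(533,430),(554,545),(340,545)]: print("base",onz(a,P(*q,5,290,150),12).round(1))
for q in [(140,345),(262,295),(343,335),(247,383)]: print("base side",onz(b,P(*q,5,145,115),12).round(1))
# bottles
print("bottleD cap",onz(a,P(553,178,5,290,150),150), onz(b,P(80,225,5,145,115),150),"base",onz(b,P(98,385,5,145,115),0))
print("bottleE base",onz(b,P(538,325,5,145,115),0))
E
```

```text
[549.1 133.2 100. ] [551.7 136.8 100. ] (array([549.96696062, 133.46253565, 101.97042229]), [np.float64(0.4344353223853126), np.float64(0.43443532238513777)])
[608.8 147.7 100. ] [608.5 148.2 100. ] (array([608.59423192, 147.91435886,  99.99808937]), [np.float64(0.23182871922092488), np.float64(0.2318287192211075)])
base [529.4 278.1  12. ]
base [501.7 404.1  12. ]
base [576.6 419.5  12. ]
base [607.2 295.8  12. ]
base side [456.3 384.8  12. ]
base side [583.2 391.4  12. ]
base side [598.9 287.5  12. ]
base side [493.8 273.9  12. ]
bottleD cap [414.079057   369.69229967 150.        ] [408.96851088 366.87242243 150.        ] base [405.43415407 368.47737535   0.        ]
bottleE base [750.49379589 209.72038479   0.        ]
```

View pics/pa.png

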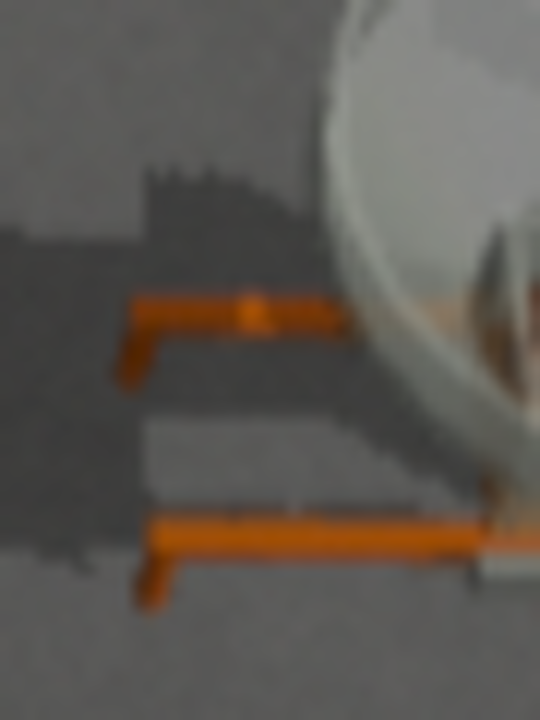

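View pics/pb.png

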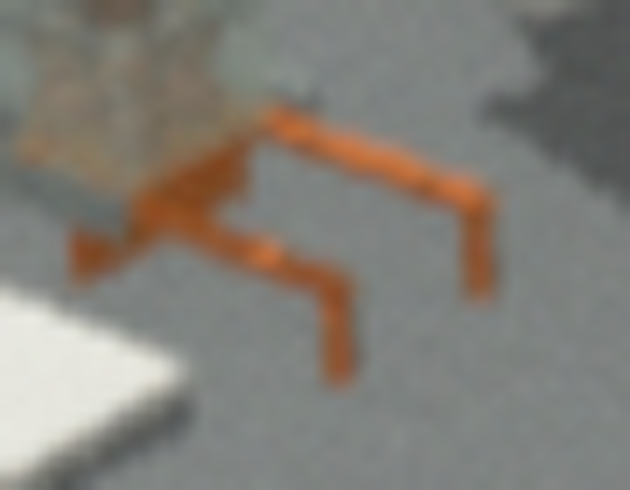

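```bash
cat >> h.py <<'E'
from scipy.spatial.transform import Rotation as Ro
def Rtool(phi_deg,tilt_deg):
    p=np.radians(phi_deg);t=np.radians(tilt_deg); c=np.array([np.cos(p),np.sin(p),0]);k=np.array([0,0,1.])
    x=np.array([np.sin(p),-np.cos(p),0]); y=np.sin(t)*c-np.cos(t)*k; return np.c_[x,y,np.cross(x,y)]
def plan(p,R,n=None,claw=85,s=None,mx=30.):
    s=s or manip.observe(); p0=s["tool_pos"];R0=s["tcp_rot"]
    w=Ro.from_matrix(R0.T@R).as_rotvec(degrees=True)
    # shift axes rotate along; straight-line world path, slerp
    if n is None:
        n=int(np.ceil(max(np.abs(R0.T@(p-p0)).max()/mx,np.abs(R.T@(p-p0)).max()/mx,np.linalg.norm(p-p0)/45,np.abs(w).max()/8)))
    Rc=R0.copy();rows=[]
    pc=p0.copy()
    for i in range(n):
        d=Rc.T@((p-pc)/(n-i))/30; ww=w/n/8; r=np.round(np.r_[d,ww],2); rows.append([float(v) for v in r]+[claw])
        pc=pc+Rc@(r[:3]*30); Rc=Rc@Ro.from_rotvec(r[3:6]*8,degrees=True).as_matrix()
    print(n,"end err",(pc-p).round(2),(Ro.from_matrix(Rc.T@R).as_rotvec(degrees=True)).round(2))
    for i in range(0,n,12): print(str(rows[i:i+12]).replace(" ",""))
E
python3 - <<'E'
from h import *
a=cam("scene")
for p in [(70,175),(102,160),(40,188),(65,130)]: print(onz(a,p,40).round())
R=Rtool(96.6,0); print(R.round(3))
plan(np.array([440,-100,290.]),R)
E
```

```text
[ 550. -654.   40.]
[ 467. -579.   40.]
[ 620. -723.   40.]
[ 375. -763.   40.]
[[ 0.993 -0.    -0.115]
 [ 0.115  0.     0.993]
 [ 0.    -1.     0.   ]]
24 end err [ 0.14 -0.13 -0.11] [ 0.    0.46 -0.  ]
[[-0.75,-0.05,-0.62,0.0,0.31,-0.0,85],[-0.73,-0.05,-0.65,0.0,0.31,-0.0,85],[-0.7,-0.05,-0.68,0.0,0.31,-0.0,85],[-0.67,-0.05,-0.71,0.0,0.31,-0.0,85],[-0.63,-0.05,-0.74,0.0,0.31,-0.0,85],[-0.6,-0.05,-0.76,0.0,0.31,-0.0,85],[-0.57,-0.05,-0.79,0.0,0.31,-0.0,85],[-0.53,-0.05,-0.81,0.0,0.31,-0.0,85],[-0.5,-0.05,-0.83,0.0,0.31,-0.0,85],[-0.46,-0.05,-0.86,0.0,0.31,-0.0,85],[-0.43,-0.05,-0.87,0.0,0.31,-0.0,85],[-0.39,-0.05,-0.89,0.0,0.31,-0.0,85]]
[[-0.35,-0.05,-0.91,0.0,0.31,-0.0,85],[-0.31,-0.05,-0.92,0.0,0.31,-0.0,85],[-0.27,-0.05,-0.93,0.0,0.31,-0.0,85],[-0.23,-0.05,-0.95,0.0,0.31,-0.0,85],[-0.18,-0.05,-0.95,0.0,0.31,-0.0,85],[-0.14,-0.05,-0.96,0.0,0.31,-0.0,85],[-0.1,-0.05,-0.97,0.0,0.31,-0.0,85],[-0.06,-0.05,-0.97,0.0,0.31,-0.0,85],[-0.02,-0.06,-0.97,0.0,0.31,-0.0,85],[0.02,-0.05,-0.97,0.0,0.31,-0.0,85],[0.07,-0.06,-0.97,0.0,0.31,-0.0,85],[0.11,-0.05,-0.98,0.0,0.31,-0.0,85]]
```

Call:
{"op": "send_rows", "data": {
  "moves": [
    [-0.75, -0.05, -0.62, 0, 0.31, 0, 85],
    [-0.73, -0.05, -0.65, 0, 0.31, 0, 85],
    [-0.7, -0.05, -0.68, 0, 0.31, 0, 85],
    [-0.67, -0.05, -0.71, 0, 0.31, 0, 85],
    [-0.63, -0.05, -0.74, 0, 0.31, 0, 85],
    [-0.6, -0.05, -0.76, 0, 0.31, 0, 85],
    [-0.57, -0.05, -0.79, 0, 0.31, 0, 85],
    [-0.53, -0.05, -0.81, 0, 0.31, 0, 85],
    [-0.5, -0.05, -0.83, 0, 0.31, 0, 85],
    [-0.46, -0.05, -0.86, 0, 0.31, 0, 85],
    [-0.43, -0.05, -0.87, 0, 0.31, 0, 85],
    [-0.39, -0.05, -0.89, 0, 0.31, 0, 85]
  ]
}}

```text
time: 1.7
tool_pos: [344.4, 235.6, 271.5]
tcp_rot: [[0.802, 0.0, -0.598], [0.598, 0.0, 0.802], [0.0, -1.0, -0.0]]
contact_force: [0.9, 0.3, -0.9]
opening: 0.995
```

Call:
{"op": "send_rows", "data": {
  "moves": [
    [-0.35, -0.05, -0.91, 0, 0.31, 0, 85],
    [-0.31, -0.05, -0.92, 0, 0.31, 0, 85],
    [-0.27, -0.05, -0.93, 0, 0.31, 0, 85],
    [-0.23, -0.05, -0.95, 0, 0.31, 0, 85],
    [-0.18, -0.05, -0.95, 0, 0.31, 0, 85],
    [-0.14, -0.05, -0.96, 0, 0.31, 0, 85],
    [-0.1, -0.05, -0.97, 0, 0.31, 0, 85],
    [-0.06, -0.05, -0.97, 0, 0.31, 0, 85],
    [-0.02, -0.06, -0.97, 0, 0.31, 0, 85],
    [0.02, -0.05, -0.97, 0, 0.31, 0, 85],
    [0.07, -0.06, -0.97, 0, 0.31, 0, 85],
    [0.11, -0.05, -0.98, 0, 0.31, 0, 85]
  ]
}}

```text
time: 2.9
tool_pos: [440.3, -101.4, 290.1]
tcp_rot: [[0.993, 0.0, -0.121], [0.121, -0.0, 0.993], [0.0, -1.0, -0.0]]
contact_force: [0.4, 0.7, 0.2]
opening: 0.994
```

```bash
python3 - <<'E'
from h import *
s=manip.observe(); print(s["qpos"].round(3),s["tool_pos"].round(1),s["tcp_rot"].round(3),s["contact_force"])
C=np.array([524.7,-285.3]); H=np.array([534.6,-370.0]); d=H-C; phi=np.degrees(np.arctan2(-d[1],-d[0])); print(phi,np.linalg.norm(d))
R=Rtool(phi,35); g=np.r_[C+d/np.linalg.norm(d)*90,61.5]; tcp=g-3*R[:,1]; print(tcp)
pre=tcp-110*R[:,1]; print("pre",pre)
plan(pre,R)
E
```

```text
[-0.359  0.208  1.696  0.     1.237 -0.48 ] [ 440.3 -101.4  290.1] [[ 0.993  0.    -0.121]
 [ 0.121 -0.     0.993]
 [ 0.    -1.    -0.   ]] [0.43588123 0.70372535 0.19856798]
96.66665989090136 85.27660875058294
[ 535.34811598 -376.40054781   63.95745613]
pre [ 542.67280616 -439.06734162  154.064181  ]
13 end err [-0.11 -0.06  0.03] [-0.35  0.24 -0.15]
[[0.16,0.35,-0.89,0.34,0.0,-0.0,85],[0.16,0.31,-0.91,0.34,0.0,-0.0,85],[0.15,0.26,-0.92,0.34,0.0,-0.0,85],[0.16,0.22,-0.93,0.34,0.0,-0.0,85],[0.15,0.17,-0.94,0.34,0.0,-0.0,85],[0.16,0.13,-0.95,0.34,0.0,-0.0,85],[0.15,0.08,-0.95,0.34,0.0,-0.0,85],[0.16,0.04,-0.96,0.34,0.0,-0.0,85],[0.15,-0.01,-0.96,0.34,0.0,-0.0,85],[0.16,-0.05,-0.95,0.34,0.0,-0.0,85],[0.15,-0.09,-0.95,0.34,0.0,-0.0,85],[0.16,-0.14,-0.95,0.34,0.0,-0.0,85]]
[[0.15,-0.19,-0.94,0.34,0.0,-0.0,85]]
```

Call:
{"op": "send_rows", "data": {
  "moves": [
    [0.16, 0.35, -0.89, 0.34, 0, 0, 85],
    [0.16, 0.31, -0.91, 0.34, 0, 0, 85],
    [0.15, 0.26, -0.92, 0.34, 0, 0, 85],
    [0.16, 0.22, -0.93, 0.34, 0, 0, 85],
    [0.15, 0.17, -0.94, 0.34, 0, 0, 85],
    [0.16, 0.13, -0.95, 0.34, 0, 0, 85],
    [0.15, 0.08, -0.95, 0.34, 0, 0, 85],
    [0.16, 0.04, -0.96, 0.34, 0, 0, 85],
    [0.15, -0.01, -0.96, 0.34, 0, 0, 85],
    [0.16, -0.05, -0.95, 0.34, 0, 0, 85],
    [0.15, -0.09, -0.95, 0.34, 0, 0, 85],
    [0.16, -0.14, -0.95, 0.34, 0, 0, 85]
  ]
}}

```text
time: 4.1
tool_pos: [535.3, -412.7, 163.8]
tcp_rot: [[0.992, -0.066, -0.103], [0.123, 0.537, 0.835], [0.0, -0.841, 0.541]]
contact_force: [1.7, -0.4, 0.7]
opening: 0.992
```

Call:
{"op": "send_rows", "data": {
  "moves": [
    [0.15, -0.19, -0.94, 0.34, 0, 0, 85],
    [0, 0, 0, 0, 0, 0, 85]
  ]
}}

```text
time: 4.3
tool_pos: [542.2, -440.3, 149.9]
tcp_rot: [[0.993, -0.072, -0.097], [0.12, 0.577, 0.807], [-0.002, -0.813, 0.582]]
contact_force: [0.2, 0.2, -0.6]
opening: 0.997
```

```bash
python3 - <<'E'
from m import *
s=manip.observe(); print(s["qpos"].round(3),s["tool_pos"].round(1),s["tcp_rot"].round(3),s["contact_force"])
w=cam("wrist"); a=cam("scene"); b=cam("side")
cv2.imwrite("pics/w1.png",w["pixels"][:,:,::-1])
cv2.imwrite("pics/b1.png",b["pixels"][:,:,::-1])
C=np.array([524.7,-285.3]); H=np.array([534.6,-370.0])
print("proj handle",proj(w,[534.6,-370,60]),"axis rim",proj(w,[524.7,-285.3,70]))
m=mask(w,(110,140,60),(128,255,255),(0,0,512,384)); print(cen(m)); q=cen(m)[0]; print(onz(w,q,60))
R=Rtool(96.7,35); tcp=np.array([535.3,-376.4,64.0])
plan(tcp,R)
E
```

```text
[-0.904  0.954  0.831  0.322  1.89  -1.006] [ 542.2 -440.3  149.9] [[ 0.993 -0.072 -0.097]
 [ 0.12   0.577  0.807]
 [-0.002 -0.813  0.582]] [ 0.18956553  0.22974262 -0.64867312]
proj handle [258.12731035 191.88202474] axis rim [258.51002882  84.30689203]
(array([257.74428571, 199.35095238]), 2100.0)
[ 535.00813758 -375.72779954   60.        ]
4 end err [0.07 0.02 0.19] [-0.03 -0.03  0.11]
[[-0.0,0.91,-0.02,-0.01,0.01,-0.01,85],[-0.0,0.9,-0.01,-0.01,0.01,-0.01,85],[-0.01,0.91,-0.01,-0.01,0.01,-0.01,85],[-0.0,0.9,-0.01,-0.01,0.01,-0.01,85]]
```

View pics/w1.png

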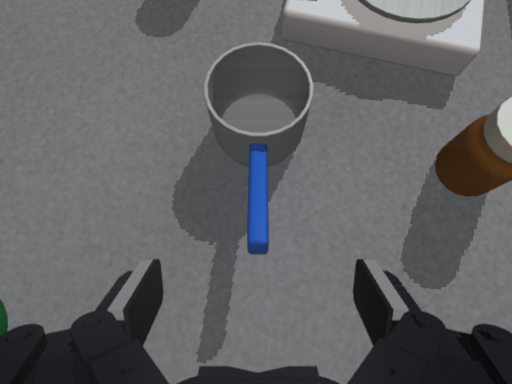

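View pics/b1.png

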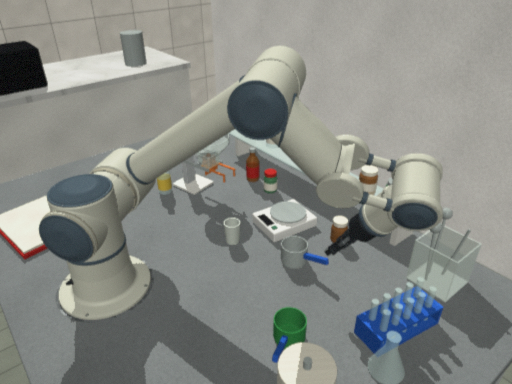

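The handle lies centred between the jaws: it is at column 258, the jaws are symmetric, and it is in line with the tool. I'll go in and grip.

Call:
{"op": "send_rows", "data": {
  "moves": [
    [0, 0.8, 0, 0, 0, 0, 85],
    [0, 0.8, -0.02, 0, 0, 0, 85],
    [0, 0.7, -0.01, 0, 0, 0, 85],
    [0, 0.7, -0.01, 0, 0, 0, 85],
    [0, 0.62, 0, 0, 0, 0, 85],
    [0, 0, 0, 0, 0, 0, 85]
  ]
}}

```text
time: 5.05
tool_pos: [534.9, -373.6, 64.4]
tcp_rot: [[0.992, -0.073, -0.101], [0.125, 0.575, 0.808], [-0.001, -0.815, 0.58]]
contact_force: [0.0, -0.3, 0.1]
opening: 0.997
```

```bash
python3 - <<'E'
from m import *
s=manip.observe(); print(s["qpos"].round(3),s["tool_pos"].round(1),s["tcp_rot"].round(3),s["contact_force"])
w=cam("wrist"); b=cam("side")
cv2.imwrite("pics/w2.png",w["pixels"][:,:,::-1]); crop(b,270,200,400,290,6,"b2",[(534.6,-370,60)])
E
```

```text
[-0.858  0.967  1.062  0.328  1.644 -1.048] [ 534.9 -373.6   64.4] [[ 0.992 -0.073 -0.101]
 [ 0.125  0.575  0.808]
 [-0.001 -0.815  0.58 ]] [ 0.00042649 -0.27431927  0.14357034]
```

View pics/w2.png

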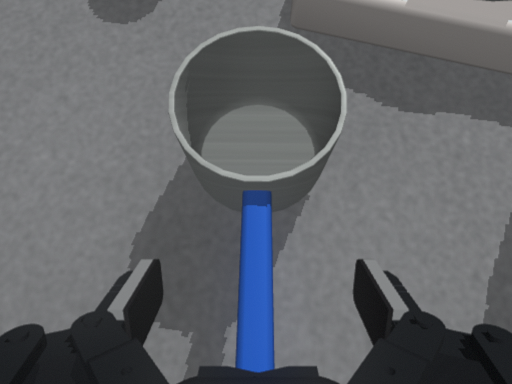

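View pics/b2.png

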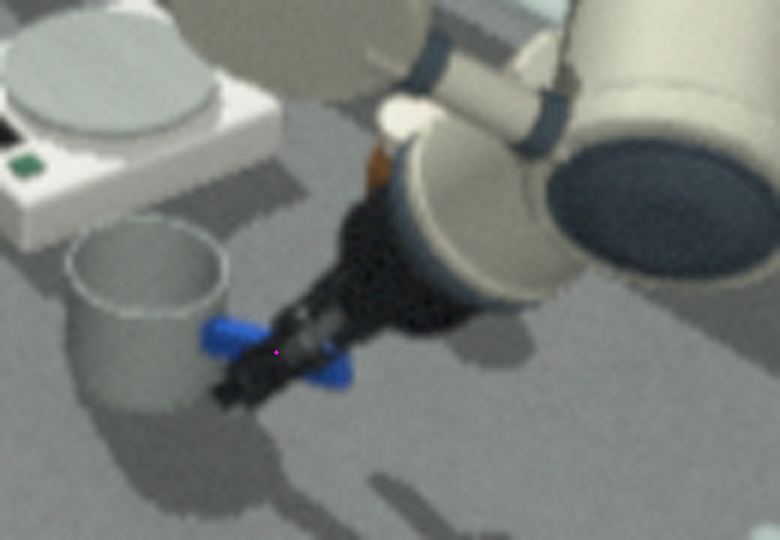

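The handle is between the fingers. Closing.

Call:
{"op": "send_rows", "data": {
  "moves": [
    [0, 0, 0, 0, 0, 0, 40],
    [0, 0, 0, 0, 0, 0, 14],
    [0, 0, 0, 0, 0, 0, 5],
    [0, 0, 0, 0, 0, 0, 5],
    [0, 0, 0, 0, 0, 0, 5],
    [0, 0, 0, 0, 0, 0, 5],
    [0, 0, 0, 0, 0, 0, 5],
    [0, 0, 0, 0, 0, 0, 5]
  ],
  "squeeze": 90
}}

```text
time: 5.95
tool_pos: [535.4, -376.3, 64.7]
tcp_rot: [[0.992, -0.071, -0.1], [0.123, 0.574, 0.809], [0.0, -0.816, 0.579]]
contact_force: [-0.8, -1.7, 4.5]
opening: 0.149
```

Call:
{"op": "send_rows", "data": {
  "moves": [
    [0, 0, 0, 0, 0, 0, 5],
    [0, -0.41, 0.29, 0, 0, 0, 5],
    [0, -0.41, 0.29, 0, 0, 0, 5],
    [0, -0.41, 0.29, 0, 0, 0, 5],
    [0, 0, 0, 0, 0, 0, 5]
  ]
}}

```text
time: 6.45
tool_pos: [536.3, -377.2, 112.7]
tcp_rot: [[0.992, -0.069, -0.102], [0.123, 0.572, 0.811], [0.003, -0.818, 0.576]]
contact_force: [0.8, 0.4, -1.2]
opening: 0.15
```

```bash
python3 - <<'E'
from m import *
s=manip.observe(); print(s["qpos"].round(3),s["tool_pos"].round(1),s["tcp_rot"].round(3),s["contact_force"],s["moment"],s["opening"])
w=cam("wrist"); b=cam("side"); a=cam("scene")
cv2.imwrite("pics/w3.png",w["pixels"][:,:,::-1]); crop(b,250,180,400,290,5,"b3"); crop(a,120,130,250,230,6,"a3")
E
```

```text
[-0.86   0.914  1.038  0.33   1.711 -1.025] [ 536.3 -377.2  112.7] [[ 0.992 -0.069 -0.102]
 [ 0.123  0.572  0.811]
 [ 0.003 -0.818  0.576]] [ 0.77661093  0.36160686 -1.21433239] [-0.64082128 -0.0656245   0.02083702] 0.1498353089047991
```

View pics/w3.png

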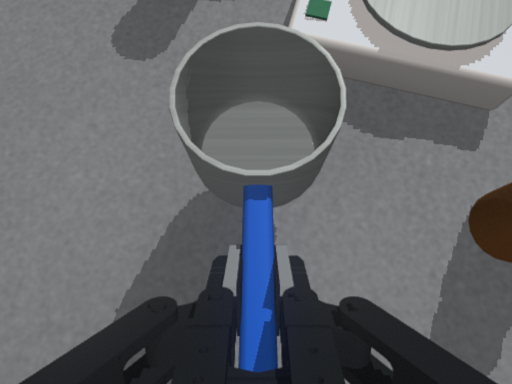

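View pics/b3.png

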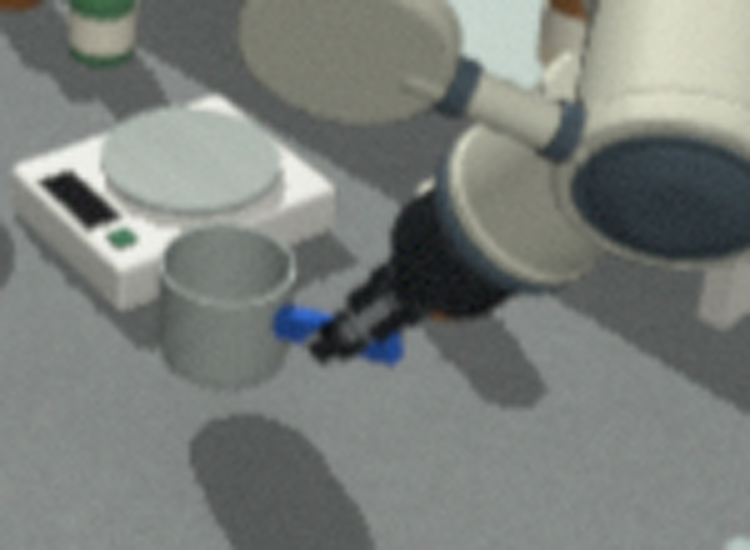

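View pics/a3.png

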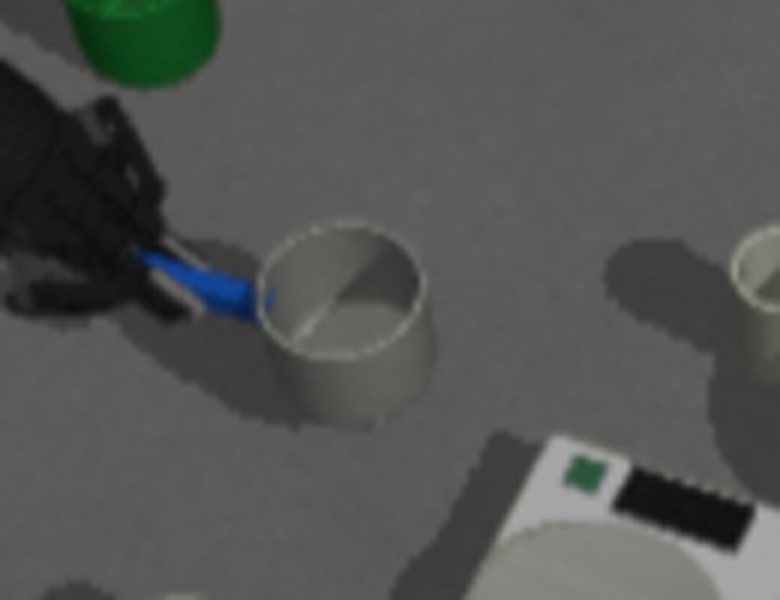

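```bash
cat > cup.py <<'E'
from m import *
# cup frame in tool frame, from grasp
Rg=Ro.from_matrix(np.array([[0.992,-0.071,-0.1],[0.123,0.574,0.809],[0,-0.816,0.579]])).as_matrix()
pg=np.array([535.4,-376.3,64.7]); PHI=96.7
p=np.radians(PHI); Rcup=np.array([[np.cos(p),-np.sin(p),0],[np.sin(p),np.cos(p),0],[0,0,1]])
TR=Rg.T@Rcup; Tt=Rg.T@(np.array([524.7,-285.3,0])-pg)
def cuppose(s=None):
    s=s or manip.observe(); R=Ro.from_matrix(s["tcp_rot"]).as_matrix(); return s["tool_pos"]+R@Tt, R@TR
E
python3 - <<'E'
from cup import *
s=manip.observe(); c,R=cuppose(s); print(c,R.round(3))
a=cam("scene");b=cam("side")
def P(l,s,x0,y0): return [((x+.5)/s-.5+x0,(y+.5)/s-.5+y0) for x,y in l]
rs=[(257,300),(265,265),(290,237),(345,221),(395,235),(422,262),(427,292),(410,328),(375,352),(335,359),(290,342)]
rb=[(160,268),(172,245),(205,228),(235,226),(270,237),(292,255),(296,272),(285,292),(250,305),(215,305),(180,295)]
for z in [c[2]+70+d for d in (-6,-3,0,3,6)]:
    A=circ(a,P(rs,6,120,130),z);B=circ(b,P(rb,5,250,180),z); print(round(z,1),A[0].round(1),round(A[1],1),B[0].round(1),round(B[1],1))
rim=c+R@np.array([0,0,70]); print(rim)
crop(a,120,130,250,230,6,"a4",[rim+43*(R@np.array([np.cos(t),np.sin(t),0])) for t in np.linspace(0,6.28,24)])
crop(b,250,180,400,290,5,"b4",[rim+43*(R@np.array([np.cos(t),np.sin(t),0])) for t in np.linspace(0,6.28,24)]+[c+40*(R@np.array([np.cos(t),np.sin(t),0])) for t in np.linspace(0,6.28,24)])
E
```

```text
[ 524.59279232 -285.23146068   44.98114946] [[-0.117 -0.993  0.   ]
 [ 0.993 -0.117  0.   ]
 [-0.     0.     1.   ]]
109.0 [ 519.8 -286.2] 43.1 [ 529.7 -281.8] 42.1
112.0 [ 521.8 -285. ] 42.9 [ 526.9 -284.5] 41.9
115.0 [ 523.7 -283.9] 42.8 [ 524.1 -287.2] 41.8
118.0 [ 525.6 -282.8] 42.7 [ 521.3 -290. ] 41.6
121.0 [ 527.5 -281.7] 42.6 [ 518.5 -292.7] 41.5
[ 524.59686691 -285.22632159  114.98114915]
```

View pics/a4.png

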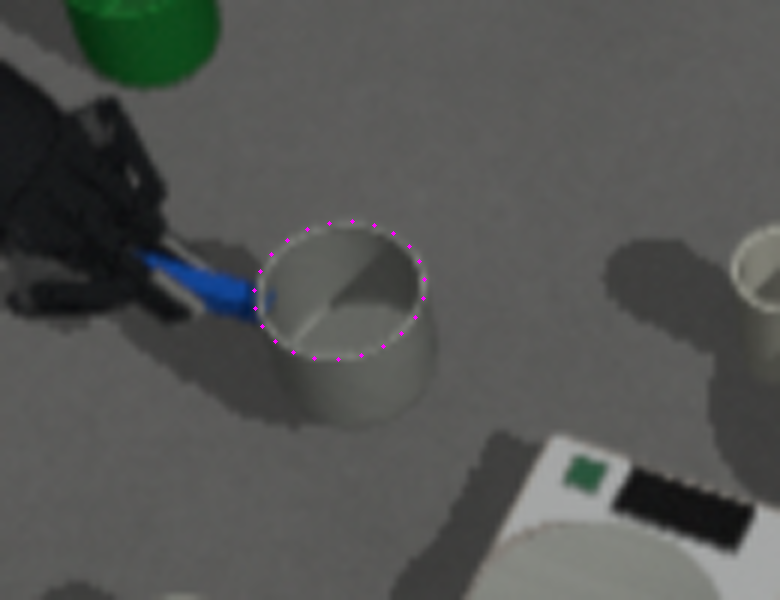

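View pics/b4.png

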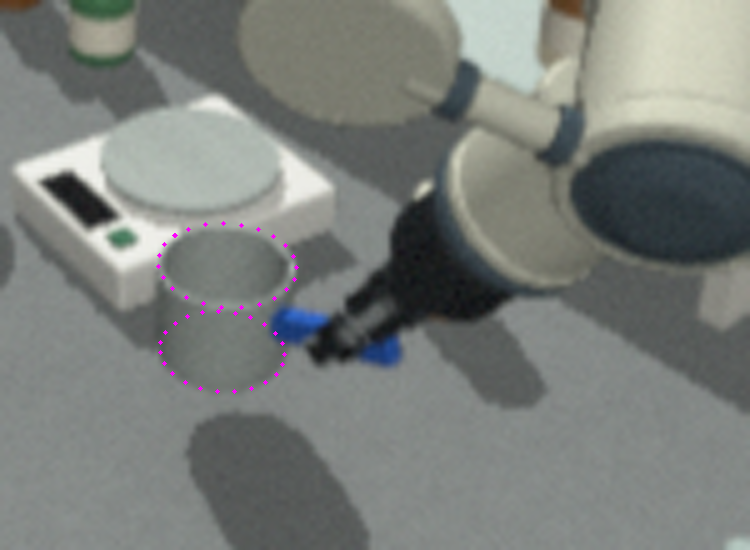

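```bash
cat >> cup.py <<'E'
PH=103.0; ph=np.radians(PH); XO=np.array([np.cos(ph),np.sin(ph),0]); YO=np.array([-np.sin(ph),np.cos(ph),0]); PINS=np.array([579.3,140.7,0]); OUT=PINS+104*XO
def tcpfor(cup,phi):
    q=np.radians(phi); Rc=np.array([[np.cos(q),-np.sin(q),0],[np.sin(q),np.cos(q),0],[0,0,1]]); R=Rc@TR.T; return np.array(cup,float)-R@Tt, R
def ocoord(p): d=np.array(p)-OUT; return np.array([d@XO,d@YO,p[2]])
E
python3 - <<'E'
from cup import *
s=manip.observe(); c,R=cuppose(s); print(c)
f=dict(s)
def go(cup,phi,f,**k):
    p,R=tcpfor(cup,phi); print("to",p.round(1)); plan(p,R,claw=5,s=f,**k); f=dict(f); f["tool_pos"]=p; f["tcp_rot"]=R; return f
f=go([524.7,-285,115],96.7,f,n=4)
t=OUT-178*XO; t[2]=115; print(t)
f=go(t,PH,f)
t[2]=22
f=go(t,PH,f,n=6)
E
```

```text
[ 524.4432772  -285.01169886   44.53523907]
to [ 535.4 -376.   179.7]
4 end err [ 0.13 -0.13  0.05] [-0.05 -0.02 -0.02]
[[0.0,-0.48,0.34,-0.0,-0.0,-0.0,5],[0.0,-0.48,0.34,-0.0,-0.0,-0.0,5],[0.0,-0.48,0.34,-0.0,-0.0,-0.0,5],[0.01,-0.48,0.34,-0.0,-0.0,-0.0,5]]
[595.94637802  68.59661521 115.        ]
to [616.6 -20.7 179.7]
10 end err [-0.04 -0.07 -0.15] [-0.03 -0.34 -0.35]
[[0.41,0.66,0.93,-0.0,-0.06,0.05,5],[0.43,0.66,0.93,-0.0,-0.06,0.05,5],[0.44,0.65,0.92,-0.0,-0.06,0.05,5],[0.45,0.65,0.92,-0.0,-0.06,0.05,5],[0.46,0.65,0.92,-0.0,-0.06,0.05,5],[0.48,0.65,0.91,-0.0,-0.06,0.05,5],[0.49,0.64,0.91,-0.0,-0.06,0.05,5],[0.5,0.64,0.91,-0.0,-0.06,0.05,5],[0.51,0.64,0.9,-0.0,-0.06,0.05,5],[0.52,0.63,0.89,-0.0,-0.06,0.05,5]]
to [616.6 -20.7  86.7]
6 end err [-0.03  0.12  0.02] [0. 0. 0.]
[[0.0,0.42,-0.3,0.0,0.0,0.0,5],[0.0,0.42,-0.3,0.0,0.0,0.0,5],[0.0,0.42,-0.3,0.0,0.0,0.0,5],[0.0,0.42,-0.3,0.0,0.0,0.0,5],[0.0,0.42,-0.3,0.0,0.0,0.0,5],[0.0,0.43,-0.29,0.0,0.0,0.0,5]]
```

Call:
{"op": "send_rows", "data": {
  "moves": [
    [0, -0.48, 0.34, 0, 0, 0, 5],
    [0, -0.48, 0.34, 0, 0, 0, 5],
    [0, -0.48, 0.34, 0, 0, 0, 5],
    [0, -0.48, 0.34, 0, 0, 0, 5],
    [0, 0, 0, 0, 0, 0, 5]
  ]
}}

```text
time: 7.2
tool_pos: [536.2, -377.2, 183.8]
tcp_rot: [[0.992, -0.068, -0.102], [0.123, 0.571, 0.811], [0.003, -0.818, 0.575]]
contact_force: [0.1, 0.3, -1.6]
opening: 0.151
```

Call:
{"op": "send_rows", "data": {
  "moves": [
    [0.41, 0.66, 0.93, 0, -0.06, 0.05, 5],
    [0.43, 0.66, 0.93, 0, -0.06, 0.05, 5],
    [0.44, 0.65, 0.92, 0, -0.06, 0.05, 5],
    [0.45, 0.65, 0.92, 0, -0.06, 0.05, 5],
    [0.46, 0.65, 0.92, 0, -0.06, 0.05, 5],
    [0.48, 0.65, 0.91, 0, -0.06, 0.05, 5],
    [0.49, 0.64, 0.91, 0, -0.06, 0.05, 5],
    [0.5, 0.64, 0.91, 0, -0.06, 0.05, 5],
    [0.51, 0.64, 0.9, 0, -0.1, 0.09, 5],
    [0.52, 0.63, 0.89, 0, -0.06, 0.05, 5],
    [0, 0, 0, 0, 0, 0, 5],
    [0, 0, 0, 0, 0, 0, 5]
  ]
}}

```text
time: 8.4
tool_pos: [616.0, -20.3, 180.0]
tcp_rot: [[0.971, -0.146, -0.189], [0.239, 0.56, 0.793], [-0.01, -0.815, 0.579]]
contact_force: [-0.3, -0.2, -1.4]
opening: 0.148
```

```bash
python3 - <<'E'
from cup import *
s=manip.observe(); c,R=cuppose(s); print(s["qpos"].round(3),s["tool_pos"].round(1),c,R.round(3),ocoord(c))
a=cam("scene");b=cam("side")
cv2.imwrite("pics/a5.png",cv2.resize(a["pixels"][100:330,180:430,::-1],None,fx=3,fy=2.6)); cv2.imwrite("pics/b5.png",b["pixels"][:,:,::-1])
t=OUT-178*XO; t[2]=22; p,R=tcpfor(t,PH); plan(p,R,claw=5,n=6)
E
```

```text
[-0.374  0.715  1.3    0.488  1.528 -0.734] [616.  -20.3 180. ] [594.04467014  68.69627165 115.30328054] [[-0.233 -0.972  0.01 ]
 [ 0.973 -0.233  0.002]
 [ 0.     0.01   1.   ]] [-177.47510655    1.83054941  115.30328054]
6 end err [-0.11 -0.16  0.01] [-0.02 -0.05 -0.19]
[[0.01,0.43,-0.3,-0.0,-0.0,-0.01,5],[0.01,0.42,-0.3,-0.0,-0.0,-0.01,5],[0.01,0.43,-0.29,-0.0,-0.0,-0.01,5],[0.01,0.42,-0.3,-0.0,-0.0,-0.01,5],[0.0,0.43,-0.29,-0.0,-0.0,-0.01,5],[0.0,0.42,-0.3,-0.0,-0.0,-0.01,5]]
```

View pics/a5.png

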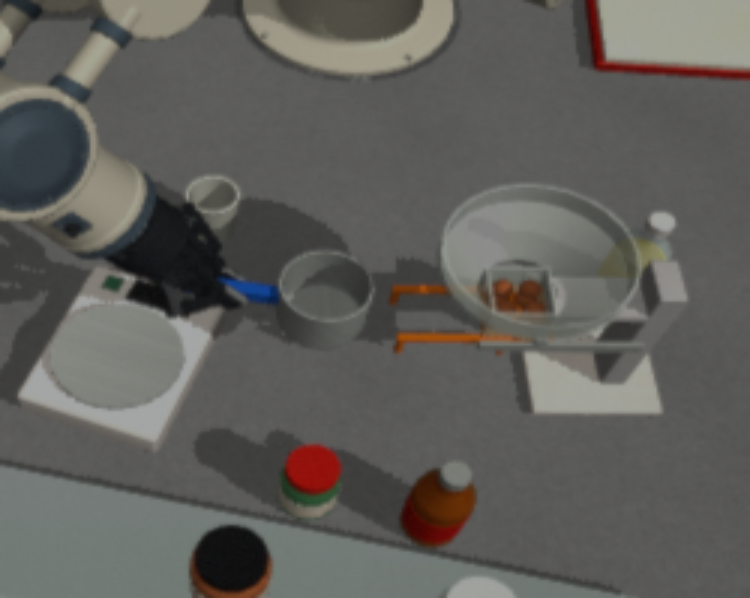

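View pics/b5.png

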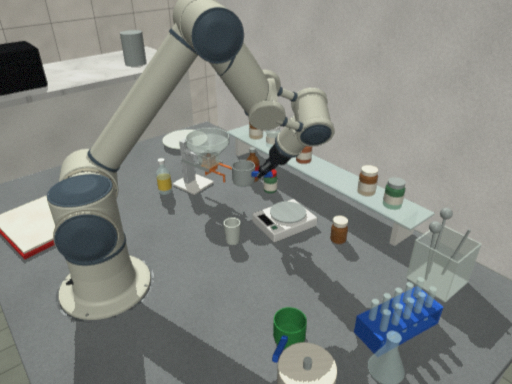

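The cup is above the area in front of the pins and the balls are still in the throat, around (520,296) in the crop. Descending in front of the pins.

Call:
{"op": "send_rows", "data": {
  "moves": [
    [0.01, 0.42, -0.3, 0, 0, -0.02, 5],
    [0.01, 0.42, -0.3, 0, 0, -0.01, 5],
    [0.01, 0.42, -0.3, 0, 0, -0.01, 5],
    [0.01, 0.42, -0.3, 0, 0, -0.01, 5],
    [0, 0.42, -0.3, 0, 0, -0.01, 5],
    [0, 0.42, -0.3, 0, 0, -0.01, 5],
    [0, 0, 0, 0, 0, 0, 5],
    [0, 0, 0, 0, 0, 0, 5]
  ]
}}

```text
time: 9.3
tool_pos: [616.9, -21.1, 87.1]
tcp_rot: [[0.973, -0.136, -0.188], [0.232, 0.563, 0.793], [-0.002, -0.815, 0.579]]
contact_force: [-0.1, 0.3, -1.5]
opening: 0.151
```

```bash
cat > st.py <<'E'
from cup import *
import sys
def st(tag=None,X=None,Y=None,Z=None,n=4,phi=PH,look=1):
    s=manip.observe(); c,R=cuppose(s); print("t",s["time"],"F",s["contact_force"].round(1),"cup o",ocoord(c).round(1),"zaxis",R[:,2].round(3),"phi",np.degrees(np.arctan2(R[1,0],R[0,0])).round(1),"open",round(s["opening"],3))
    if tag:
        a=cam("scene");b=cam("side")
        circ3=lambda z,r,sx=1:[c+R@np.array([r*np.cos(t),r*np.sin(t),z]) for t in np.linspace(0,6.28,20)]
        crop(a,300,170,410,260,6,tag+"a",circ3(70,43)); crop(b,160,130,290,220,6,tag+"b",circ3(70,43))
    if X is not None:
        t=OUT+X*XO+Y*YO; t[2]=Z; p,Rr=tcpfor(t,phi); plan(p,Rr,n=n,claw=5,s=s)
E
python3 -c "
from st import *
st('c6',-61,0,22,n=6)"
```

```text
t 9.3 F [-0.1  0.3 -1.5] cup o [-178.4   -0.    22.5] zaxis [ 0.002 -0.     1.   ] phi 103.1 open 0.151
6 end err [ 0.01 -0.07 -0.09] [-0.05 -0.03 -0.13]
[[0.0,0.38,0.53,-0.0,-0.0,-0.0,5],[0.0,0.38,0.53,-0.0,-0.0,-0.0,5],[0.01,0.38,0.53,-0.0,-0.0,-0.0,5],[0.0,0.38,0.53,-0.0,-0.0,-0.0,5],[0.01,0.38,0.53,-0.0,-0.0,-0.0,5],[0.0,0.38,0.53,-0.0,-0.0,-0.0,5]]
```

View pics/c6a.png

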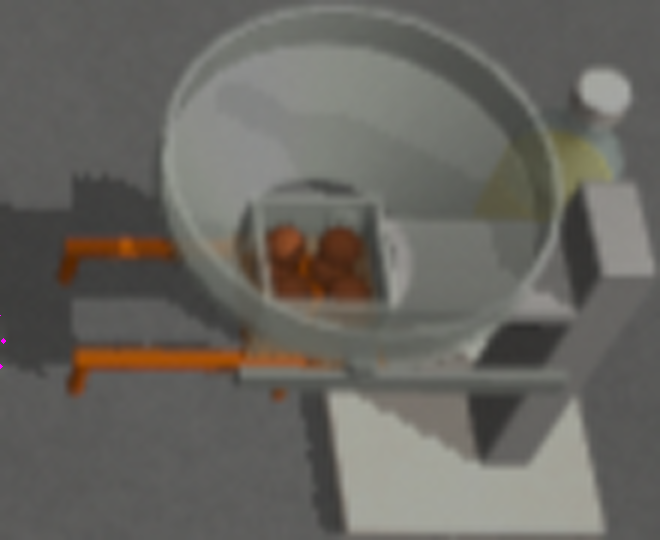

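View pics/c6b.png

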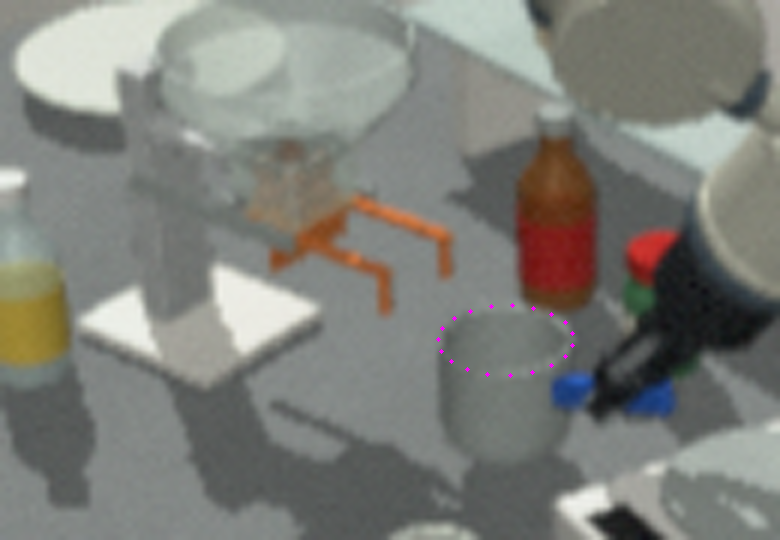

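Call:
{"op": "send_rows", "data": {
  "moves": [
    [0, 0.3, 0.42, 0, 0, 0, 5],
    [0, 0.38, 0.53, 0, 0, 0, 5],
    [0, 0.38, 0.53, 0, 0, 0, 5],
    [0.01, 0.38, 0.53, 0, 0, 0, 5],
    [0, 0.38, 0.53, 0, 0, 0, 5],
    [0.01, 0.3, 0.42, 0, 0, 0, 5],
    [0, 0.16, 0.22, 0, 0, 0, 5],
    [0, 0, 0, 0, 0, 0, 5],
    [0, 0, 0, 0, 0, 0, 5]
  ]
}}

```text
time: 10.3
tool_pos: [590.5, 92.9, 86.7]
tcp_rot: [[0.973, -0.135, -0.188], [0.232, 0.563, 0.793], [-0.001, -0.815, 0.579]]
contact_force: [-0.4, -0.2, -1.2]
opening: 0.151
```

```bash
python3 -c "
from st import *
st('c7',-61,0,45,n=4)
b=cam('side'); a=cam('scene')
for c in (a,b):
  for y in (30,-30):
    q=PINS+y*YO; q[2]=100; print(proj(c,q))
crop(b,175,140,255,200,9,'c7c',[PINS+y*YO+np.array([0,0,100]) for y in (30,-30)]+[OUT-11*XO+y*YO+np.array([0,0,100]) for y in (35,-35)])
"
```

```text
t 10.3 F [-0.4 -0.2 -1.2] cup o [-61.5  -0.   22.1] zaxis [0.001 0.    1.   ] phi 103.1 open 0.151
4 end err [-0.08 -0.01  0.19] [-0.01 -0.01 -0.1 ]
[[-0.0,-0.15,0.11,-0.0,-0.0,-0.0,5],[-0.0,-0.16,0.12,-0.0,-0.0,-0.0,5],[-0.0,-0.15,0.11,-0.0,-0.0,-0.0,5],[-0.01,-0.16,0.12,-0.0,-0.0,-0.0,5]]
[310.59372253 216.11987396]
[312.10907228 234.49991715]
[223.87389752 181.62840155]
[233.91160417 175.47269399]
```

View pics/c7a.png

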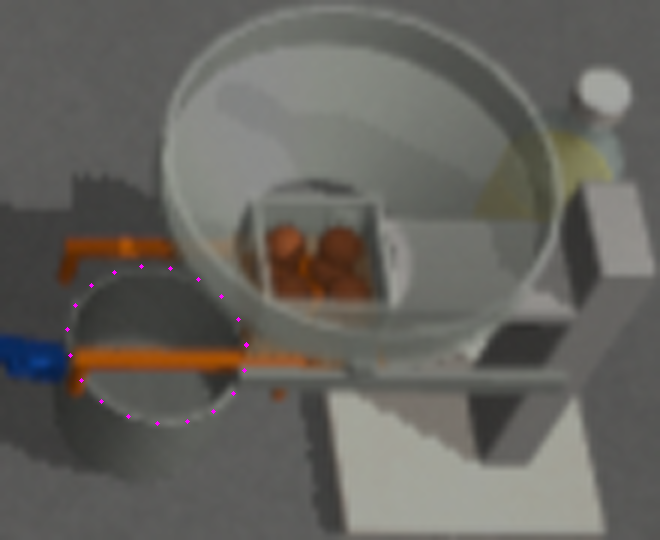

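View pics/c7c.png

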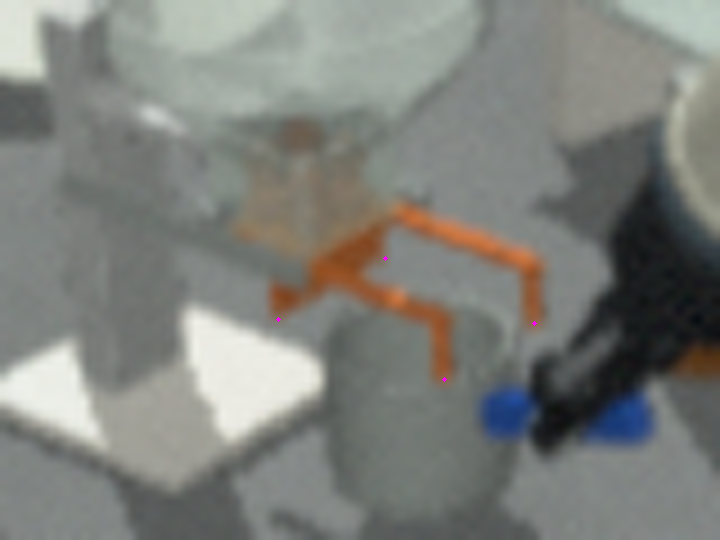

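The model points land on the pin tips and the paddle's lower corners. Raising the rim to 115 mm between them.

Call:
{"op": "send_rows", "data": {
  "moves": [
    [0, -0.15, 0.11, 0, 0, 0, 5],
    [0, -0.16, 0.12, 0, 0, 0, 5],
    [0, -0.15, 0.11, 0, 0, 0, 5],
    [0, -0.16, 0.11, 0, 0, 0, 5],
    [0, 0, 0, 0, 0, 0, 5],
    [0, 0, 0, 0, 0, 0, 5]
  ]
}}

```text
time: 11.1
tool_pos: [590.3, 93.4, 109.9]
tcp_rot: [[0.973, -0.135, -0.188], [0.232, 0.563, 0.793], [-0.001, -0.815, 0.579]]
contact_force: [-0.0, 0.1, -2.6]
opening: 0.148
```

```bash
python3 -c "
from st import *
st('c8',-30,0,45.5,n=8)
b=cam('side');crop(b,175,140,255,200,9,'c8c')
"
```

```text
t 11.1 F [-0.   0.1 -2.6] cup o [-60.9   0.1  45.2] zaxis [0.001 0.    1.   ] phi 103.1 open 0.148
8 end err [-0.17  0.08  0.04] [-0.02 -0.   -0.1 ]
[[0.0,0.07,0.11,-0.0,-0.0,-0.0,5],[0.0,0.07,0.11,-0.0,-0.0,-0.0,5],[0.0,0.07,0.1,-0.0,-0.0,-0.0,5],[0.0,0.08,0.11,-0.0,-0.0,-0.0,5],[0.0,0.07,0.1,-0.0,-0.0,-0.0,5],[0.0,0.08,0.11,-0.0,-0.0,-0.0,5],[0.0,0.07,0.1,-0.0,-0.0,-0.0,5],[0.0,0.08,0.11,-0.0,-0.0,-0.0,5]]
```

View pics/c8a.png

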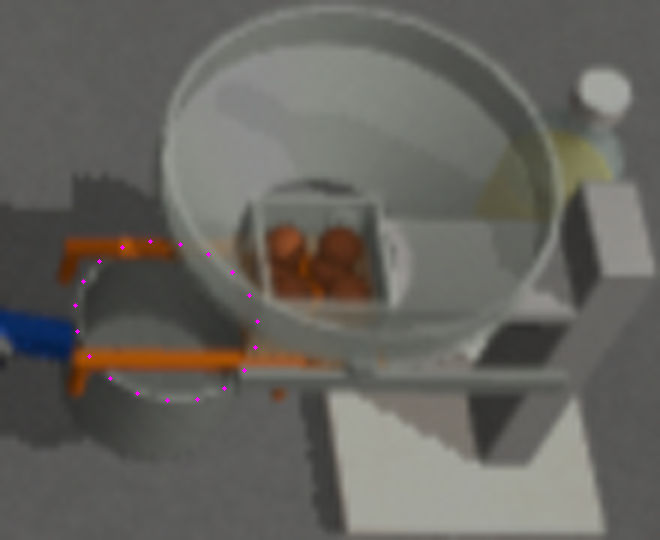

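View pics/c8c.png

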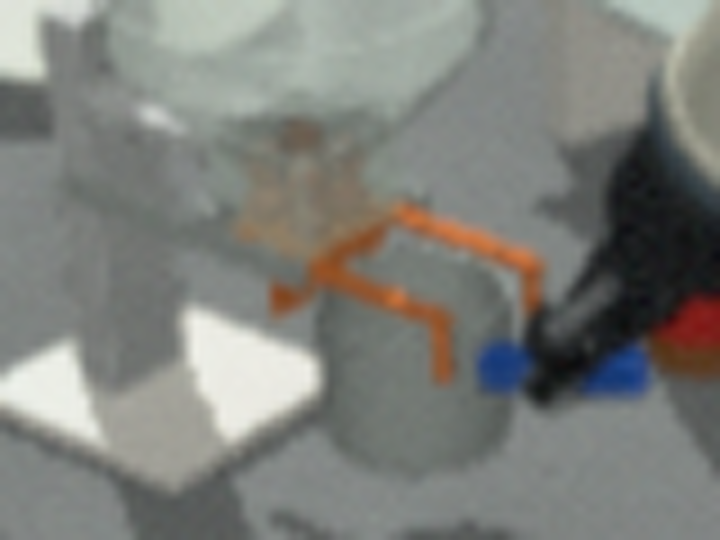

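Call:
{"op": "send_rows", "data": {
  "moves": [
    [0, 0.07, 0.1, 0, 0, 0, 5],
    [0, 0.07, 0.1, 0, 0, 0, 5],
    [0, 0.07, 0.1, 0, 0, 0, 5],
    [0, 0.08, 0.11, 0, 0, 0, 5],
    [0, 0.08, 0.11, 0, 0, 0, 5],
    [0, 0.08, 0.11, 0, 0, 0, 5],
    [0, 0.08, 0.11, 0, 0, 0, 5],
    [0, 0.08, 0.11, 0, 0, 0, 5]
  ]
}}

```text
time: 12.05
tool_pos: [582.9, 124.3, 109.6]
tcp_rot: [[0.973, -0.136, -0.188], [0.232, 0.563, 0.793], [-0.002, -0.815, 0.579]]
contact_force: [0.2, -1.6, -2.0]
opening: 0.15
```

```bash
python3 -c "
from st import *
st('c9',0,0,45.5,n=8)
"
```

```text
t 12.05 F [ 0.2 -1.6 -2. ] cup o [-29.2   0.3  44.9] zaxis [ 0.002 -0.     1.   ] phi 103.0 open 0.15
8 end err [-0.1   0.16  0.01] [-0.03 -0.02 -0.11]
[[0.0,0.07,0.1,-0.0,-0.0,-0.0,5],[0.0,0.07,0.1,-0.0,-0.0,-0.0,5],[0.0,0.07,0.1,-0.0,-0.0,-0.0,5],[0.0,0.07,0.1,-0.0,-0.0,-0.0,5],[0.0,0.07,0.1,-0.0,-0.0,-0.0,5],[0.0,0.07,0.1,-0.0,-0.0,-0.0,5],[0.01,0.06,0.1,-0.0,-0.0,-0.0,5],[0.0,0.07,0.11,-0.0,-0.0,-0.0,5]]
```

View pics/c9a.png

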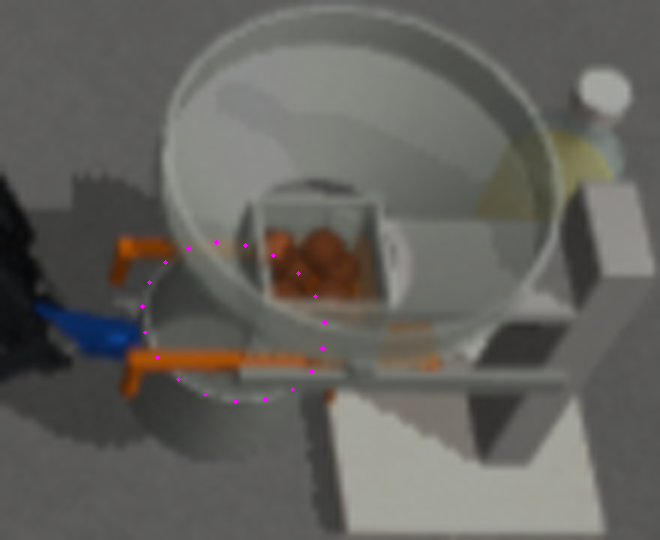

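The shutter slides with the cup at 1.6 N; the pins have moved from column 66 to 120 in the crop. Pushing on to X≈0.

Call:
{"op": "send_rows", "data": {
  "moves": [
    [0, 0.07, 0.1, 0, 0, 0, 5],
    [0, 0.07, 0.1, 0, 0, 0, 5],
    [0, 0.07, 0.1, 0, 0, 0, 5],
    [0, 0.07, 0.1, 0, 0, 0, 5],
    [0, 0.07, 0.1, 0, 0, 0, 5],
    [0, 0.07, 0.1, 0, 0, 0, 5],
    [0, 0.07, 0.1, 0, 0, 0, 5],
    [0, 0.07, 0.1, 0, 0, 0, 5],
    [0, 0, 0, 0, 0, 0, 5],
    [0, 0, 0, 0, 0, 0, 5]
  ]
}}

```text
time: 13.15
tool_pos: [576.1, 152.6, 109.8]
tcp_rot: [[0.973, -0.136, -0.188], [0.232, 0.563, 0.793], [-0.002, -0.815, 0.579]]
contact_force: [-0.3, 0.2, -3.5]
opening: 0.152
```

```bash
python3 -c "
from st import *
st('c10',1,0,45.5,n=1)
"
```

```text
t 13.15 F [-0.3  0.2 -3.5] cup o [-0.   0.7 45.1] zaxis [ 0.002 -0.     1.   ] phi 103.1 open 0.152
1 end err [0.09 0.11 0.01] [-0.04 -0.01  0.03]
[[0.02,0.01,0.04,-0.0,-0.0,-0.02,5]]
```

View pics/c10a.png

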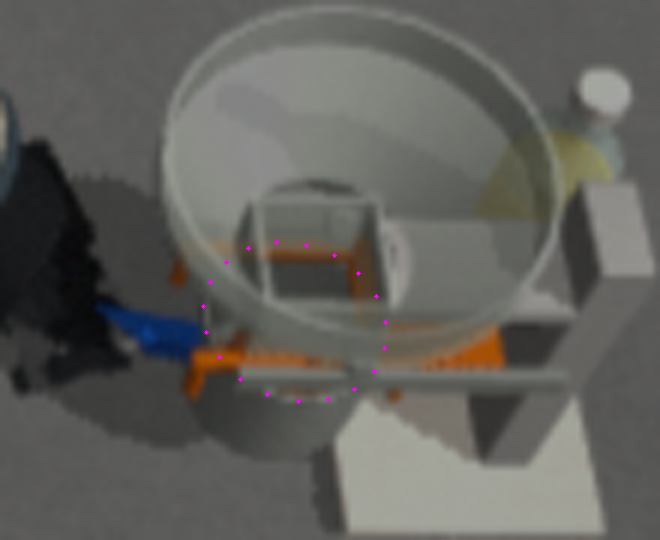

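View pics/c10b.png

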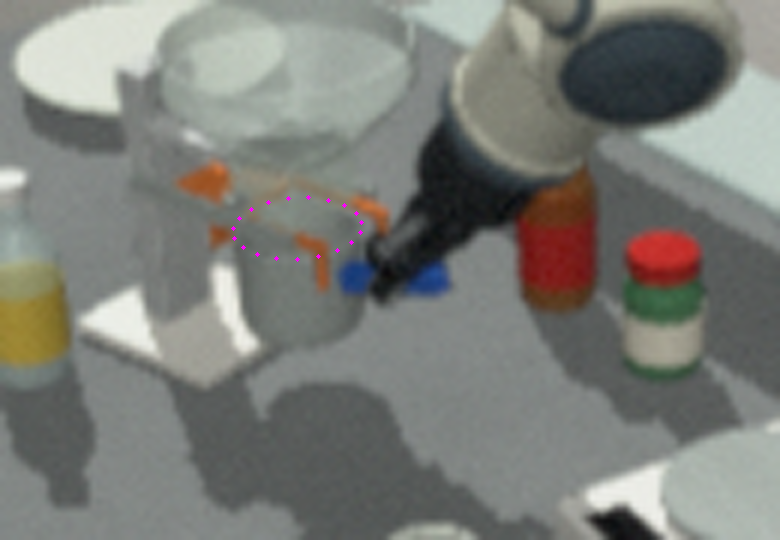

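The throat is empty, the pins have moved about 50 mm, and the vertical force has grown by about 0.9 N, which is the weight of eight balls. I'll wait briefly, then draw back.

Call:
{"op": "send_rows", "data": {
  "moves": [
    [0.01, 0.02, 0.03, 0, 0, 0, 5],
    [0, 0, 0, 0, 0, 0, 5],
    [0, 0, 0, 0, 0, 0, 5],
    [0, 0, 0, 0, 0, 0, 5],
    [0, 0, 0, 0, 0, 0, 5],
    [0, 0, 0, 0, 0, 0, 5]
  ]
}}

```text
time: 13.85
tool_pos: [576.2, 153.6, 109.8]
tcp_rot: [[0.973, -0.136, -0.188], [0.232, 0.563, 0.793], [-0.002, -0.815, 0.579]]
contact_force: [0.3, 0.3, -2.5]
opening: 0.151
```

```bash
python3 -c "
from st import *
st('c11',-55,0,45.5,n=20)
w=cam('wrist'); cv2.imwrite('pics/w11.png',w['pixels'][:,:,::-1])
"
```

```text
t 13.85 F [ 0.3  0.3 -2.5] cup o [ 0.9  0.3 45.2] zaxis [ 0.002 -0.     1.   ] phi 103.1 open 0.151
20 end err [ 0.01 -0.02  0.05] [-0.03 -0.02 -0.11]
[[-0.0,-0.05,-0.08,-0.0,-0.0,-0.0,5],[-0.0,-0.05,-0.08,-0.0,-0.0,-0.0,5],[-0.0,-0.05,-0.08,-0.0,-0.0,-0.0,5],[-0.0,-0.06,-0.07,-0.0,-0.0,-0.0,5],[-0.0,-0.05,-0.08,-0.0,-0.0,-0.0,5],[-0.0,-0.06,-0.07,-0.0,-0.0,-0.0,5],[-0.0,-0.05,-0.08,-0.0,-0.0,-0.0,5],[-0.0,-0.06,-0.07,-0.0,-0.0,-0.0,5],[-0.0,-0.05,-0.08,-0.0,-0.0,-0.0,5],[-0.0,-0.06,-0.07,-0.0,-0.0,-0.0,5],[-0.0,-0.05,-0.08,-0.0,-0.0,-0.0,5],[-0.0,-0.06,-0.07,-0.0,-0.0,-0.0,5]]
[[-0.0,-0.05,-0.08,-0.0,-0.0,-0.0,5],[-0.0,-0.06,-0.07,-0.0,-0.0,-0.0,5],[-0.0,-0.05,-0.08,-0.0,-0.0,-0.0,5],[-0.0,-0.06,-0.07,-0.0,-0.0,-0.0,5],[-0.0,-0.05,-0.08,-0.0,-0.0,-0.0,5],[-0.0,-0.06,-0.07,-0.0,-0.0,-0.0,5],[-0.01,-0.05,-0.08,-0.0,-0.0,-0.0,5],[-0.0,-0.06,-0.07,-0.0,-0.0,-0.0,5]]
```

View pics/w11.png

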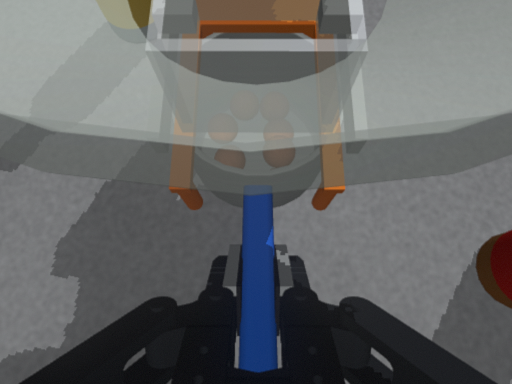

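View pics/c11a.png

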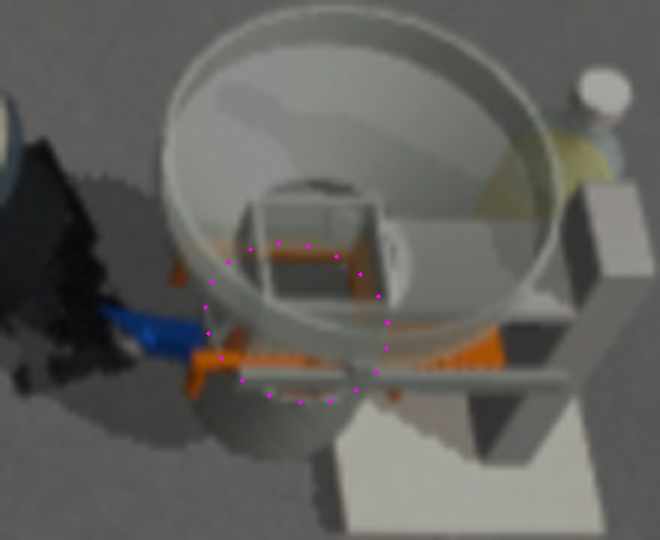

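The wrist view shows the balls in the cup, around (250,135). Six are visible through the funnel, the rest being hidden. The shutter hasn't moved further and stands about 50 mm open. Drawing it closed.

Call:
{"op": "send_rows", "data": {
  "moves": [
    [0, -0.05, -0.08, 0, 0, 0, 5],
    [0, -0.08, -0.11, 0, 0, 0, 5],
    [0, -0.08, -0.11, 0, 0, 0, 5],
    [0, -0.08, -0.11, 0, 0, 0, 5],
    [0, -0.08, -0.11, 0, 0, 0, 5],
    [0, -0.08, -0.11, 0, 0, 0, 5],
    [0, -0.08, -0.11, 0, 0, 0, 5],
    [0, -0.08, -0.11, 0, 0, 0, 5],
    [0, -0.08, -0.11, 0, 0, 0, 5],
    [0, -0.08, -0.11, 0, 0, 0, 5],
    [0, -0.08, -0.11, 0, 0, 0, 5],
    [0, -0.08, -0.11, 0, 0, 0, 5]
  ]
}}

```text
time: 15.2
tool_pos: [587.3, 106.9, 110.1]
tcp_rot: [[0.973, -0.136, -0.188], [0.232, 0.563, 0.793], [-0.002, -0.815, 0.579]]
contact_force: [0.1, 1.1, -3.8]
opening: 0.153
```

```bash
python3 -c "
from st import *
st('c12',-67,0,45.5,n=8)
"
```

```text
t 15.2 F [ 0.1  1.1 -3.8] cup o [-47.1   0.   45.5] zaxis [ 0.002 -0.     1.   ] phi 103.1 open 0.153
8 end err [ 0.01  0.04 -0.16] [-0.03 -0.02 -0.12]
[[-0.0,-0.05,-0.07,-0.0,-0.0,-0.0,5],[-0.0,-0.05,-0.07,-0.0,-0.0,-0.0,5],[-0.0,-0.05,-0.07,-0.0,-0.0,-0.0,5],[-0.0,-0.05,-0.07,-0.0,-0.0,-0.0,5],[-0.0,-0.05,-0.06,-0.0,-0.0,-0.0,5],[-0.0,-0.04,-0.07,-0.0,-0.0,-0.0,5],[-0.01,-0.05,-0.06,-0.0,-0.0,-0.0,5],[-0.0,-0.04,-0.07,-0.0,-0.0,-0.0,5]]
```

View pics/c12a.png

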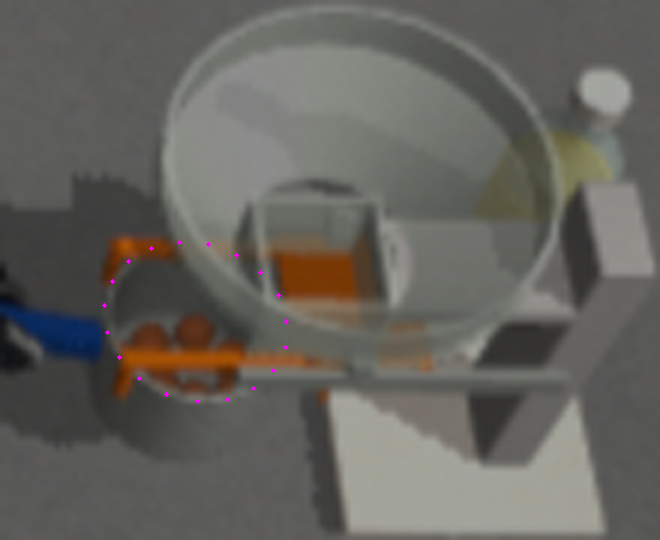

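Call:
{"op": "send_rows", "data": {
  "moves": [
    [0, -0.05, -0.07, 0, 0, 0, 5],
    [0, -0.05, -0.07, 0, 0, 0, 5],
    [0, -0.05, -0.07, 0, 0, 0, 5],
    [0, -0.05, -0.07, 0, 0, 0, 5],
    [0, -0.05, -0.07, 0, 0, 0, 5],
    [0, -0.04, -0.06, 0, 0, 0, 5],
    [0, -0.04, -0.06, 0, 0, 0, 5],
    [0, -0.04, -0.06, 0, 0, 0, 5]
  ]
}}

```text
time: 16.1
tool_pos: [591.8, 88.2, 110.0]
tcp_rot: [[0.973, -0.136, -0.188], [0.232, 0.563, 0.793], [-0.002, -0.815, 0.579]]
contact_force: [-1.0, 1.2, -1.3]
opening: 0.154
```

Call:
{"op": "send_rows", "data": {
  "moves": [
    [0, -0.02, -0.03, 0, 0, 0, 5],
    [0, 0, 0, 0, 0, 0, 5]
  ]
}}

```text
time: 16.3
tool_pos: [592.1, 87.1, 109.9]
tcp_rot: [[0.973, -0.136, -0.188], [0.232, 0.563, 0.793], [-0.002, -0.815, 0.579]]
contact_force: [0.3, 0.3, -3.0]
opening: 0.147
```

```bash
python3 -c "
from st import *
st('c13',-70,0,45.5,n=2)
b=cam('side');crop(b,175,140,255,200,9,'c13c',[PINS+y*YO+np.array([0,0,100]) for y in (30,-30)]+[OUT-11*XO+y*YO+np.array([0,0,100]) for y in (35,-35)])
"
```

```text
t 16.3 F [ 0.3  0.3 -3. ] cup o [-67.5  -0.3  45.2] zaxis [0.002 0.    1.   ] phi 103.0 open 0.147
2 end err [ 0.15 -0.    0.14] [-0.02 -0.02  0.05]
[[-0.01,-0.03,-0.03,-0.0,-0.0,-0.01,5],[-0.0,-0.03,-0.03,-0.0,-0.0,-0.01,5]]
```

View pics/c13a.png

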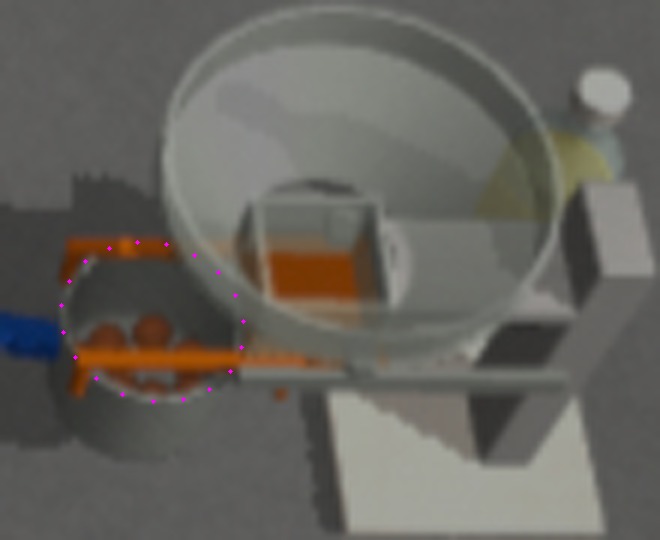

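View pics/c13c.png

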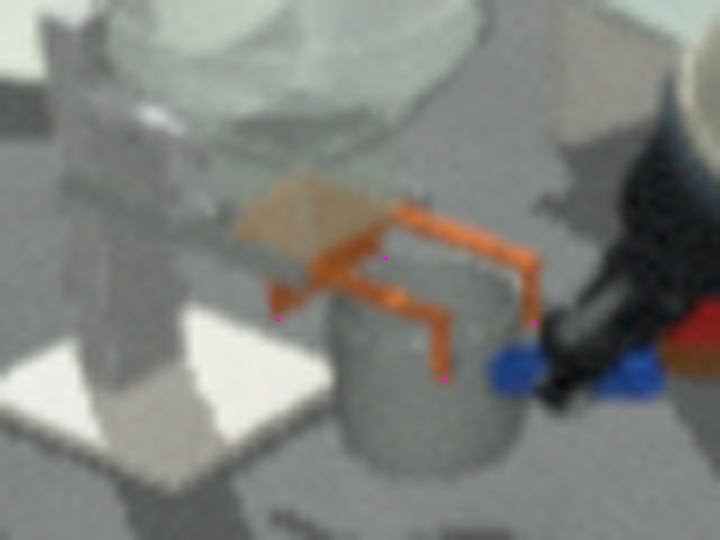

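The pins are back within about a pixel of where they started. I'll pull gently against the stop to confirm.

Call:
{"op": "send_rows", "data": {
  "moves": [
    [0, -0.03, -0.04, 0, 0, 0, 5],
    [0, 0, 0, 0, 0, 0, 5]
  ]
}}

```text
time: 16.65
tool_pos: [592.3, 85.9, 110.0]
tcp_rot: [[0.973, -0.136, -0.188], [0.232, 0.563, 0.793], [-0.002, -0.815, 0.579]]
contact_force: [-0.3, 2.3, -2.7]
opening: 0.152
```

```bash
python3 -c "
from st import *
st()"
```

```text
t 16.65 F [-0.3  2.3 -2.7] cup o [-68.7  -0.1  45.4] zaxis [ 0.002 -0.     1.   ] phi 103.1 open 0.152
```

Call:
{"op": "send_rows", "data": {
  "moves": [
    [0, -0.03, -0.04, 0, 0, 0, 5],
    [0, 0, 0, 0, 0, 0, 5]
  ]
}}

```text
time: 16.85
tool_pos: [592.2, 85.6, 110.0]
tcp_rot: [[0.973, -0.137, -0.187], [0.232, 0.565, 0.792], [-0.003, -0.814, 0.581]]
contact_force: [-0.2, 14.3, -4.3]
opening: 0.151
```

```bash
python3 -c "
from st import *
st()"
```

```text
t 16.85 F [-0.2 14.3 -4.3] cup o [-68.8   0.2  45.6] zaxis [ 0.003 -0.002  1.   ] phi 103.1 open 0.151
```

The force is 14 N with no further movement, so the shutter is at its closed stop. I'll ease off into the play, lower, and withdraw.

Call:
{"op": "send_rows", "data": {
  "moves": [
    [0, 0.07, 0.1, 0, 0, 0, 5],
    [0, 0.06, 0.09, 0, 0, 0, 5],
    [0, 0, 0, 0, 0, 0, 5],
    [0, 0, 0, 0, 0, 0, 5]
  ]
}}

```text
time: 17.25
tool_pos: [591.2, 90.9, 110.2]
tcp_rot: [[0.973, -0.135, -0.188], [0.232, 0.563, 0.793], [-0.002, -0.815, 0.579]]
contact_force: [0.3, 0.5, -3.2]
opening: 0.156
```

```bash
python3 -c "
from st import *
st('c14',-62,0,22,n=6)"
```

```text
t 17.25 F [ 0.3  0.5 -3.2] cup o [-63.5  -0.3  45.5] zaxis [0.002 0.    1.   ] phi 103.1 open 0.156
6 end err [0.07 0.07 0.02] [-0.01 -0.01 -0.1 ]
[[-0.0,0.11,-0.07,-0.0,-0.0,-0.0,5],[-0.0,0.11,-0.07,-0.0,-0.0,-0.0,5],[-0.0,0.11,-0.07,-0.0,-0.0,-0.0,5],[-0.0,0.11,-0.07,-0.0,-0.0,-0.0,5],[-0.01,0.11,-0.07,-0.0,-0.0,-0.0,5],[-0.0,0.12,-0.06,-0.0,-0.0,-0.0,5]]
```

View pics/c14a.png

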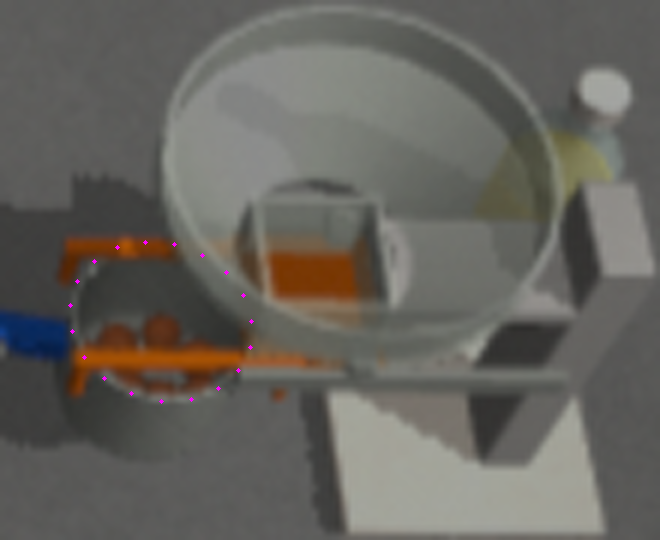

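Call:
{"op": "send_rows", "data": {
  "moves": [
    [0, 0.11, -0.07, 0, 0, 0, 5],
    [0, 0.11, -0.07, 0, 0, 0, 5],
    [0, 0.11, -0.07, 0, 0, 0, 5],
    [0, 0.11, -0.07, 0, 0, 0, 5],
    [0, 0.11, -0.07, 0, 0, 0, 5],
    [0, 0.12, -0.07, 0, 0, 0, 5],
    [0, 0, 0, 0, 0, 0, 5]
  ]
}}

```text
time: 18.05
tool_pos: [590.5, 92.5, 85.9]
tcp_rot: [[0.973, -0.136, -0.188], [0.232, 0.563, 0.793], [-0.003, -0.815, 0.579]]
contact_force: [0.1, -0.3, -2.3]
opening: 0.147
```

```bash
python3 -c "
from st import *
st('c15',-178,0,22,n=11)"
```

```text
t 18.05 F [ 0.1 -0.3 -2.3] cup o [-61.8   0.2  21.2] zaxis [ 0.003 -0.     1.   ] phi 103.1 open 0.147
11 end err [ 0.02 -0.13  0.08] [-0.05 -0.04 -0.15]
[[-0.0,-0.21,-0.29,-0.0,-0.0,-0.0,5],[-0.0,-0.21,-0.28,-0.0,-0.0,-0.0,5],[-0.0,-0.21,-0.29,-0.0,-0.0,-0.0,5],[-0.0,-0.2,-0.28,-0.0,-0.0,-0.0,5],[-0.0,-0.21,-0.29,-0.0,-0.0,-0.0,5],[-0.0,-0.2,-0.28,-0.0,-0.0,-0.0,5],[-0.01,-0.21,-0.29,-0.0,-0.0,-0.0,5],[-0.0,-0.2,-0.28,-0.0,-0.0,-0.0,5],[-0.01,-0.21,-0.29,-0.0,-0.0,-0.0,5],[-0.0,-0.2,-0.28,-0.0,-0.0,-0.0,5],[-0.01,-0.21,-0.29,-0.0,-0.0,-0.0,5]]
```

View pics/c15a.png

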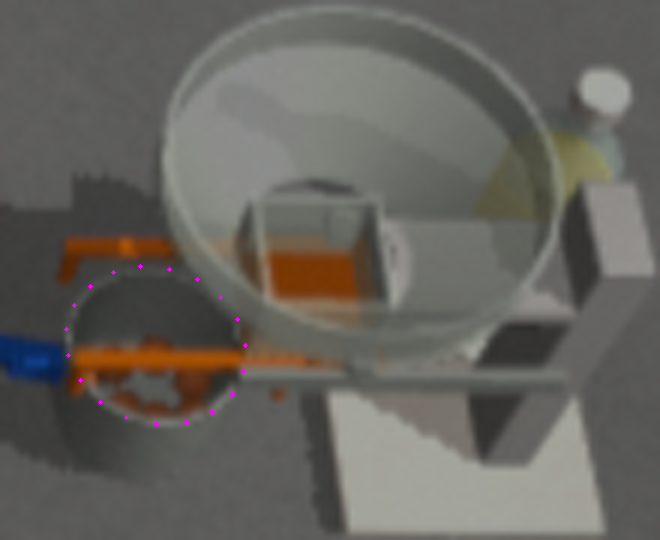

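Call:
{"op": "send_rows", "data": {
  "moves": [
    [0, -0.1, -0.14, 0, 0, 0, 5],
    [0, -0.2, -0.28, 0, 0, 0, 5],
    [0, -0.21, -0.29, 0, 0, 0, 5],
    [0, -0.21, -0.29, 0, 0, 0, 5],
    [0, -0.21, -0.29, 0, 0, 0, 5],
    [0, -0.21, -0.29, 0, 0, 0, 5],
    [-0.01, -0.21, -0.29, 0, 0, 0, 5],
    [0, -0.21, -0.29, 0, 0, 0, 5],
    [-0.01, -0.21, -0.29, 0, 0, 0, 5],
    [0, -0.21, -0.29, 0, 0, 0, 5],
    [0, -0.21, -0.29, 0, 0, 0, 5],
    [0, -0.1, -0.14, 0, 0, 0, 5]
  ]
}}

```text
time: 19.35
tool_pos: [617.8, -23.1, 87.4]
tcp_rot: [[0.973, -0.135, -0.188], [0.231, 0.563, 0.794], [-0.002, -0.815, 0.579]]
contact_force: [-0.1, 0.2, -3.8]
opening: 0.149
```

```bash
python3 -c "
from st import *
s=manip.observe(); c,R=cuppose(s); print(c,ocoord(c))
P=np.array([652.9,-119.9])
f=dict(s)
def go(cup,phi,**k):
    global f
    p,R=tcpfor(cup,phi); print('to',p.round(1)); plan(p,R,claw=5,s=f,**k); f=dict(f); f['tool_pos']=p; f['tcp_rot']=R
go([c[0],c[1],105],PH,n=6)
go([P[0],P[1],105],PH,n=10)
"
```

```text
[597.07187321  66.15989307  22.67831601] [-180.62745044   -0.54850561   22.67831601]
to [617.7 -23.1 169.7]
6 end err [-0.05 -0.03  0.07] [-0.01 -0.04 -0.08]
[[-0.0,-0.37,0.26,-0.0,-0.0,-0.0,5],[-0.0,-0.37,0.27,-0.0,-0.0,-0.0,5],[-0.0,-0.37,0.26,-0.0,-0.0,-0.0,5],[-0.0,-0.38,0.27,-0.0,-0.0,-0.0,5],[-0.0,-0.37,0.26,-0.0,-0.0,-0.0,5],[-0.01,-0.38,0.27,-0.0,-0.0,-0.0,5]]
to [ 673.5 -209.2  169.7]
10 end err [0.05 0.07 0.02] [0. 0. 0.]
[[0.04,-0.37,-0.53,0.0,0.0,0.0,5],[0.04,-0.37,-0.53,0.0,0.0,0.0,5],[0.04,-0.38,-0.53,0.0,0.0,0.0,5],[0.04,-0.37,-0.53,0.0,0.0,0.0,5],[0.04,-0.38,-0.53,0.0,0.0,0.0,5],[0.04,-0.37,-0.52,0.0,0.0,0.0,5],[0.03,-0.38,-0.53,0.0,0.0,0.0,5],[0.04,-0.37,-0.52,0.0,0.0,0.0,5],[0.03,-0.38,-0.53,0.0,0.0,0.0,5],[0.04,-0.37,-0.52,0.0,0.0,0.0,5]]
```

Call:
{"op": "send_rows", "data": {
  "moves": [
    [0, -0.2, 0.14, 0, 0, 0, 5],
    [0, -0.37, 0.26, 0, 0, 0, 5],
    [0, -0.37, 0.27, 0, 0, 0, 5],
    [0, -0.37, 0.26, 0, 0, 0, 5],
    [0, -0.37, 0.27, 0, 0, 0, 5],
    [0, -0.37, 0.26, 0, 0, 0, 5],
    [0, -0.2, 0.14, 0, 0, 0, 5]
  ]
}}

```text
time: 20.05
tool_pos: [617.9, -21.8, 172.0]
tcp_rot: [[0.973, -0.135, -0.189], [0.232, 0.563, 0.794], [-0.0, -0.816, 0.578]]
contact_force: [0.3, 0.1, -3.4]
opening: 0.152
```

Call:
{"op": "send_rows", "data": {
  "moves": [
    [0.02, -0.19, -0.26, 0, 0, 0, 5],
    [0.04, -0.37, -0.53, 0, 0, 0, 5],
    [0.04, -0.37, -0.53, 0, 0, 0, 5],
    [0.04, -0.38, -0.53, 0, 0, 0, 5],
    [0.04, -0.37, -0.53, 0, 0, 0, 5],
    [0.04, -0.38, -0.53, 0, 0, 0, 5],
    [0.04, -0.37, -0.52, 0, 0, 0, 5],
    [0.03, -0.38, -0.53, 0, 0, 0, 5],
    [0.04, -0.37, -0.52, 0, 0, 0, 5],
    [0.03, -0.38, -0.53, 0, 0, 0, 5],
    [0.02, -0.18, -0.26, 0, 0, 0, 5],
    [0, 0, 0, 0, 0, 0, 5]
  ]
}}

```text
time: 21.25
tool_pos: [673.5, -209.1, 169.2]
tcp_rot: [[0.973, -0.135, -0.187], [0.231, 0.563, 0.793], [-0.002, -0.815, 0.579]]
contact_force: [0.7, -0.0, -2.7]
opening: 0.15
```

```bash
cat > look.py <<'E'
from cup import *
def look(tag):
    s=manip.observe(); c,R=cuppose(s); print("t",s["time"],"F",s["contact_force"].round(1),"cup",c.round(1),R[:,2].round(3),"open",round(s["opening"],3),"q",s["qpos"].round(2))
    a=cam("scene");b=cam("side"); f=lambda z,r:[c+R@np.array([r*np.cos(t),r*np.sin(t),z]) for t in np.linspace(0,6.28,20)]
    crop(a,130,160,290,280,5,tag+"a",f(70,43)); crop(b,220,160,360,260,5,tag+"b",f(70,43)+f(0,40)); return s,c,R
def go(cup,s,n=6,phi=PH):
    p,R=tcpfor(cup,phi); plan(p,R,claw=5,s=s,n=n)
E
python3 -c "
from look import *
s,c,R=look('d1'); go([652.9,-119.9,62],s,n=6)"
```

```text
t 21.25 F [ 0.7 -0.  -2.7] cup [ 652.8 -119.8  104.5] [ 0.002 -0.     1.   ] open 0.15 q [-0.57  0.89  0.92  0.42  1.78 -0.8 ]
6 end err [-0.06  0.    0.1 ] [-0.05 -0.1  -0.09]
[[0.0,0.19,-0.14,-0.0,-0.0,-0.0,5],[0.0,0.19,-0.14,-0.0,-0.0,-0.0,5],[0.0,0.19,-0.14,-0.0,-0.0,-0.0,5],[0.0,0.19,-0.13,-0.0,-0.0,-0.0,5],[0.0,0.2,-0.14,-0.0,-0.0,-0.0,5],[0.0,0.19,-0.13,-0.0,-0.0,-0.0,5]]
```

View pics/d1a.png

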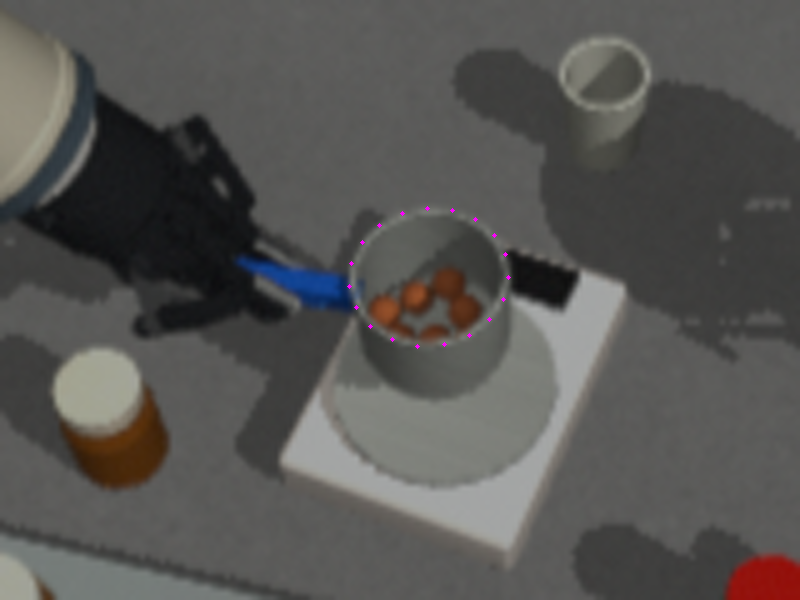

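View pics/d1b.png

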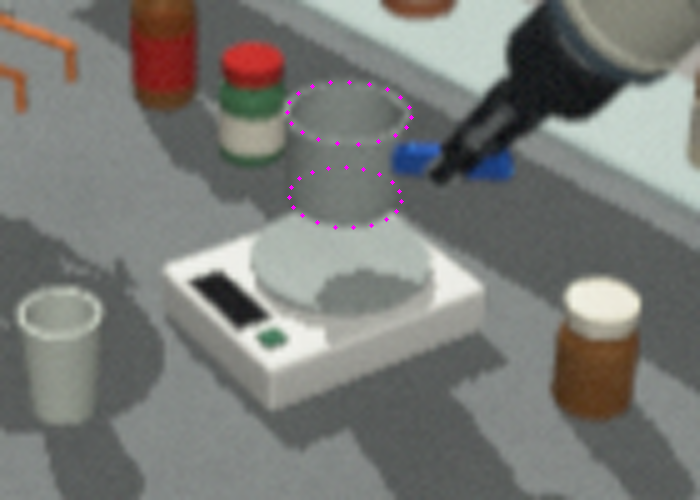

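The balls are in the cup, around (430,305) in the crop, and the model circle lies on the rim. Lowering.

Call:
{"op": "send_rows", "data": {
  "moves": [
    [0, 0.15, -0.11, 0, 0, 0, 5],
    [0, 0.2, -0.14, 0, 0, 0, 5],
    [0, 0.2, -0.14, 0, 0, 0, 5],
    [0, 0.2, -0.14, 0, 0, 0, 5],
    [0, 0.2, -0.14, 0, 0, 0, 5],
    [0, 0.15, -0.11, 0, 0, 0, 5],
    [0, 0.08, -0.06, 0, 0, 0, 5],
    [0, 0, 0, 0, 0, 0, 5]
  ]
}}

```text
time: 22.15
tool_pos: [673.4, -207.8, 126.2]
tcp_rot: [[0.973, -0.136, -0.188], [0.232, 0.563, 0.793], [-0.002, -0.815, 0.58]]
contact_force: [0.9, -0.4, -2.5]
opening: 0.153
```

```bash
python3 -c "
from look import *
s,c,R=look('d2'); go([652.9,-119.9,53],s,n=6)"
```

```text
t 22.15 F [ 0.9 -0.4 -2.5] cup [ 652.5 -118.5   61.6] [ 0.002 -0.     1.   ] open 0.153 q [-0.57  0.94  0.95  0.42  1.72 -0.83]
6 end err [-0.11 -0.04  0.1 ] [-0.06 -0.04 -0.13]
[[-0.0,0.03,-0.03,-0.0,-0.0,-0.0,5],[-0.0,0.03,-0.03,-0.0,-0.0,-0.0,5],[-0.0,0.04,-0.04,-0.0,-0.0,-0.0,5],[-0.0,0.03,-0.03,-0.0,-0.0,-0.0,5],[-0.0,0.04,-0.04,-0.0,-0.0,-0.0,5],[-0.01,0.03,-0.03,-0.0,-0.0,-0.0,5]]
```

View pics/d2b.png

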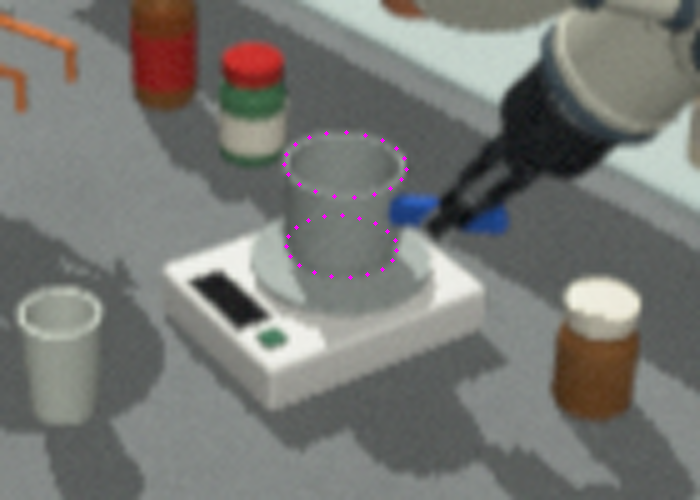

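Call:
{"op": "send_rows", "data": {
  "moves": [
    [0, 0.03, -0.03, 0, 0, 0, 5],
    [0, 0.03, -0.03, 0, 0, 0, 5],
    [0, 0.04, -0.04, 0, 0, 0, 5],
    [0, 0.03, -0.03, 0, 0, 0, 5],
    [0, 0.03, -0.03, 0, 0, 0, 5],
    [0, 0, 0, 0, 0, 0, 5],
    [0, 0, 0, 0, 0, 0, 5]
  ]
}}

```text
time: 22.95
tool_pos: [673.8, -208.9, 119.9]
tcp_rot: [[0.973, -0.136, -0.188], [0.232, 0.563, 0.793], [-0.002, -0.815, 0.579]]
contact_force: [0.3, -0.3, -2.5]
opening: 0.146
```

Call:
{"op": "send_rows", "data": {
  "moves": [
    [0, 0.03, -0.02, 0, 0, 0, 5],
    [0, 0, 0, 0, 0, 0, 5]
  ]
}}

```text
time: 23.15
tool_pos: [673.7, -208.9, 118.8]
tcp_rot: [[0.973, -0.136, -0.188], [0.232, 0.563, 0.793], [-0.002, -0.815, 0.579]]
contact_force: [-0.2, 0.3, -2.7]
opening: 0.149
```

```bash
python3 -c "
from look import *
s,c,R=look('d3')"
```

```text
t 23.15 F [-0.2  0.3 -2.7] cup [ 652.9 -119.6   54.2] [ 0.002 -0.     1.   ] open 0.149 q [-0.57  0.94  0.95  0.42  1.71 -0.84]
```

Call:
{"op": "send_rows", "data": {
  "moves": [
    [0, 0.03, -0.02, 0, 0, 0, 5],
    [0, 0, 0, 0, 0, 0, 5]
  ]
}}

```text
time: 23.45
tool_pos: [673.7, -208.8, 117.7]
tcp_rot: [[0.973, -0.136, -0.188], [0.232, 0.563, 0.793], [-0.002, -0.815, 0.579]]
contact_force: [0.3, -0.2, -2.0]
opening: 0.149
```

Call:
{"op": "send_rows", "data": {
  "moves": [
    [0, 0.03, -0.02, 0, 0, 0, 5],
    [0, 0, 0, 0, 0, 0, 5]
  ]
}}

```text
time: 23.65
tool_pos: [673.8, -208.8, 116.8]
tcp_rot: [[0.973, -0.136, -0.188], [0.232, 0.563, 0.793], [-0.002, -0.815, 0.579]]
contact_force: [1.0, 0.0, -1.6]
opening: 0.147
```

Call:
{"op": "send_rows", "data": {
  "moves": [
    [0, 0.02, -0.01, 0, 0, 0, 5],
    [0, 0, 0, 0, 0, 0, 5],
    [0, 0, 0, 0, 0, 0, 5]
  ]
}}

```text
time: 23.95
tool_pos: [673.9, -208.9, 116.7]
tcp_rot: [[0.973, -0.135, -0.188], [0.232, 0.563, 0.793], [-0.001, -0.815, 0.579]]
contact_force: [-1.4, -2.8, 5.3]
opening: 0.155
```

The contact force has risen by about 8 N upward at cup z≈52. I'll check before letting go.

Call:
{"op": "send_rows", "data": {
  "moves": [
    [0, 0, 0, 0, 0, 0, 5],
    [0, 0, 0, 0, 0, 0, 5]
  ]
}}

```text
time: 24.15
tool_pos: [673.9, -208.9, 116.7]
tcp_rot: [[0.973, -0.135, -0.188], [0.232, 0.563, 0.793], [-0.001, -0.815, 0.579]]
contact_force: [-0.8, -3.0, 5.3]
opening: 0.15
```

```bash
python3 -c "
from look import *
s,c,R=look('d4')"
```

```text
t 24.15 F [-0.8 -3.   5.3] cup [ 653.1 -119.6   52. ] [ 0.001 -0.     1.   ] open 0.15 q [-0.57  0.95  0.95  0.42  1.71 -0.84]
```

View pics/d4a.png

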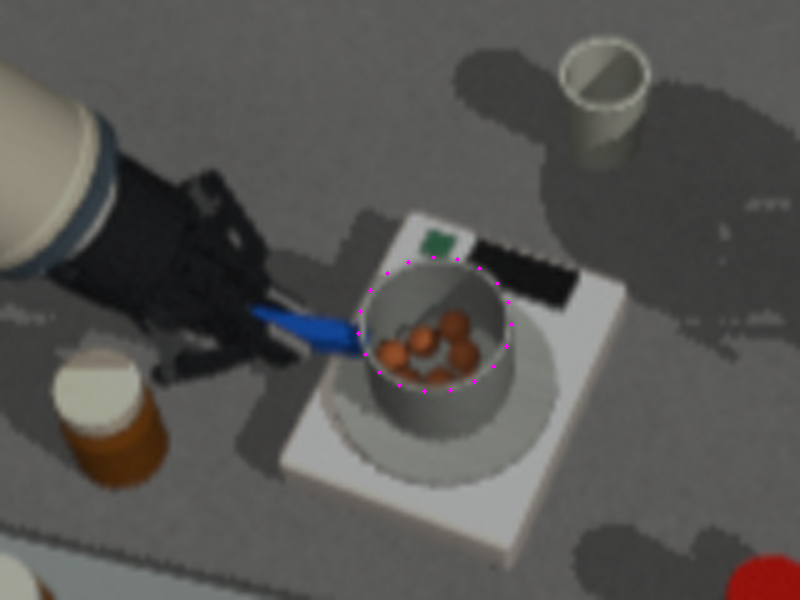

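View pics/d4b.png

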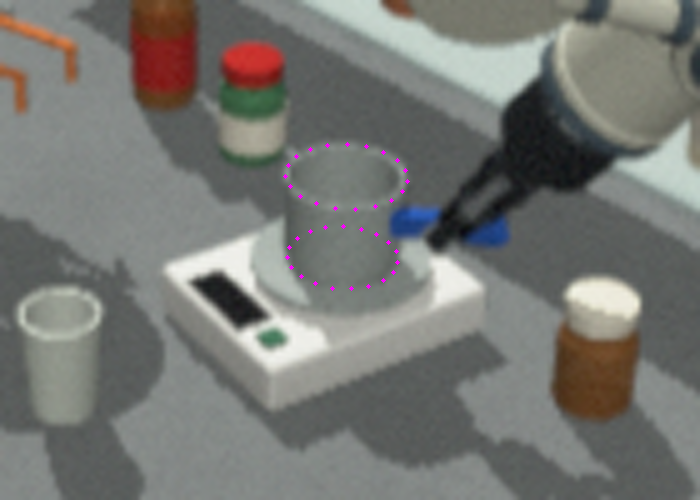

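The cup stands centred on the pan with the balls in it. Releasing, then retreating along the tool.

Call:
{"op": "send_rows", "data": {
  "moves": [
    [0, 0, 0, 0, 0, 0, 16],
    [0, 0, 0, 0, 0, 0, 20],
    [0, 0, 0, 0, 0, 0, 26],
    [0, 0, 0, 0, 0, 0, 35],
    [0, 0, 0, 0, 0, 0, 50],
    [0, 0, 0, 0, 0, 0, 60],
    [0, 0, 0, 0, 0, 0, 60],
    [0, 0, 0, 0, 0, 0, 60]
  ]
}}

```text
time: 25.05
tool_pos: [673.7, -208.7, 116.1]
tcp_rot: [[0.973, -0.136, -0.188], [0.232, 0.563, 0.793], [-0.002, -0.815, 0.579]]
contact_force: [-0.7, 0.1, 0.6]
opening: 0.7
```

```bash
python3 -c "
from look import *
s,c,R=look('d5'); w=cam('wrist'); cv2.imwrite('pics/w5.png',w['pixels'][:,:,::-1])"
```

```text
t 25.05 F [-0.7  0.1  0.6] cup [ 652.9 -119.5   51.4] [ 0.002 -0.     1.   ] open 0.7 q [-0.57  0.95  0.95  0.42  1.71 -0.84]
```

View pics/w5.png

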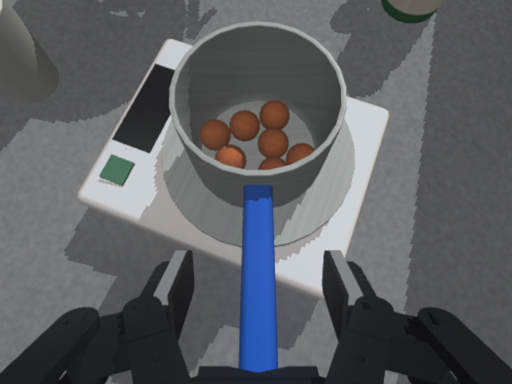

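The wrist view shows the cup released, with seven balls in sight at about (215–300, 115–170); the eighth may be hidden behind the near wall. Retreating for a better view.

Call:
{"op": "send_rows", "data": {
  "moves": [
    [0, -0.4, 0, 0, 0, 0, 60],
    [0, -0.7, 0, 0, 0, 0, 60],
    [0, -0.8, 0, 0, 0, 0, 60],
    [0, -0.8, 0, 0, 0, 0, 60],
    [0, -0.8, 0, 0, 0, 0, 60],
    [0, -0.8, 0.3, -0.3, 0, 0, 60],
    [0, -0.6, 0.6, -0.5, 0, 0, 60],
    [0, -0.6, 0.6, -0.5, 0, 0, 60],
    [0, -0.6, 0.6, -0.5, 0, 0, 60],
    [0, -0.6, 0.6, -0.5, 0, 0, 60],
    [0, -0.3, 0.3, -0.3, 0, 0, 60],
    [0, 0, 0, 0, 0, 0, 60]
  ]
}}

```text
time: 26.4
tool_pos: [681.5, -236.3, 337.9]
tcp_rot: [[0.972, -0.056, -0.227], [0.234, 0.241, 0.942], [0.002, -0.969, 0.247]]
contact_force: [0.3, -0.3, -0.2]
opening: 0.701
```

```bash
python3 -c "
from look import *
s,c,R=look('d6'); w=cam('wrist'); cv2.imwrite('pics/w6.png',w['pixels'][:,:,::-1])
a=cam('scene'); cv2.imwrite('pics/a6.png',a['pixels'][:,:,::-1])
b=cam('side');crop(b,145,115,285,205,5,'d6c',[PINS+y*YO+np.array([0,0,100]) for y in (30,-30)])"
```

```text
t 26.4 F [ 0.3 -0.3 -0.2] cup [ 667.7 -175.5  244.6] [-0.086  0.348  0.933] open 0.701 q [-0.5   0.67  0.81  0.19  1.82 -0.7 ]
```

View pics/w6.png

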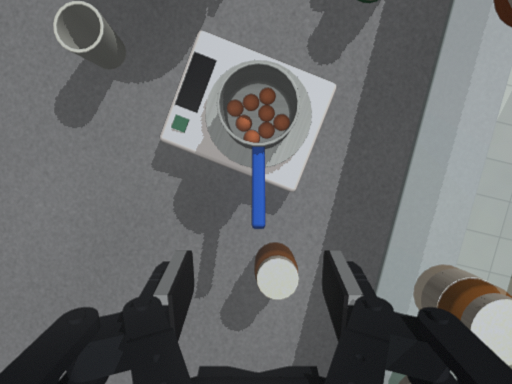

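View pics/a6.png

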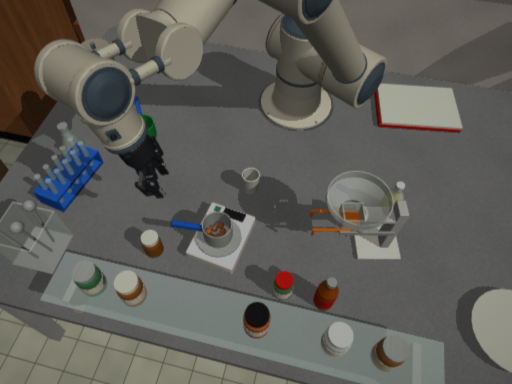

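View pics/d6c.png

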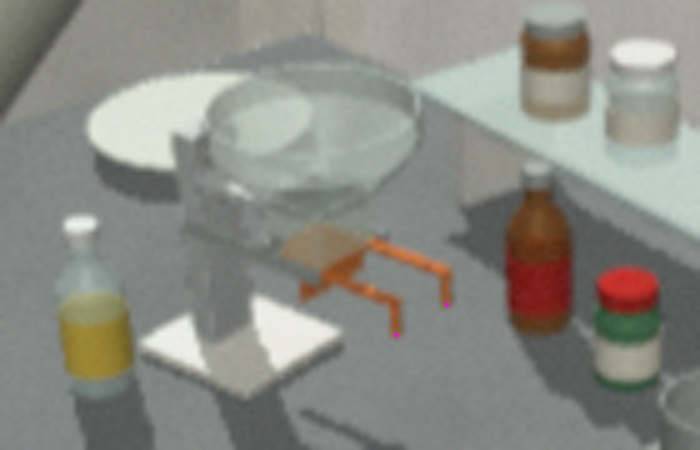

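All eight balls are in the cup, the shutter is closed, the cup is upright on the pan, and the bystanders look unmoved. I'll measure the cup position once and hand in.

```bash
python3 -c "
from m import *
a=cam('scene'); w=cam('wrist')
l=[(219,105),(224,80),(240,66),(258,61),(280,67),(294,82),(298,105),(292,125),(275,141),(258,147),(240,141),(226,128)]
print('cup',circ(w,l,122)[:2])
s=manip.observe(); print(s['joint_vel'].round(3),s['contact_force'].round(2))
print(order.close_job())"
```

```text
cup (array([ 653.79185095, -122.58344589]), np.float64(41.84064058947035))
[ 0.004 -0.008 -0.004 -0.001 -0.001 -0.001] [0.1  0.   0.12]
the job is handed in; nothing more can be done
None
```

I handed the job in at about 26.5 s of the 72 s; the hand-in gave no verdict. All three steps looked met, and my last checks turned up no problems.

**What I did:** I gripped the cup by its blue handle with the tool tilted 35°, brought it in low under the hopper, and raised the rim to about 115 mm between the paddle and pins. Pushing the cup forward opened the shutter by an estimated 50 mm, and the balls dropped in. I then drew the shutter back to its closed stop, which I felt as 14 N with no further movement. I lowered the cup clear, carried it over, set it on the pan until I felt about 8 N of contact, let go and backed away.

**Last checks:**
- **Balls:** the final wrist picture shows all eight in the cup. Right after release only seven could be seen; the eighth was hidden by the near wall.
- **Shutter:** the pins are within about a pixel of where they started, so it is closed.
- **Cup position:** the final wrist view puts the cup at about (653.8, −122.6) mm, roughly 3 mm from the measured pan centre of (652.9, −119.9). Before release, the arm's pose put it within 1 mm. Both are well inside the 25 mm limit.
- **Upright:** it was upright at set-down by the arm's pose and looks upright in the final pictures. I did not measure its tilt after release.
- **Bystanders:** the jars, beaker and bottles look unmoved in the pictures, but I did not re-measure them.
- **Arm:** it was clear of everything, at rest, with no contact force.

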